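# Comb glass pipettes into the channels of a draining plate

### The job

The washed glass pipettes were tipped onto the ribbed draining plate and lie slantwise across its ribs. Take the blue comb from its stand, set its notched teeth down on the ribs between the pipettes at their middle, and with the teeth always resting lightly on the ribs draw it right along to the near end of the plate and then right back to the far end, so that each of the four pipettes lies down straight in a channel of its own; then put the comb back in its stand. The glass is clean and chips easily: touch it only with the comb, never press hard on glass or ribs, and leave the cup, dish and bottle where they are.

Things in the scene. Friction and masses are not known exactly. Their poses are not given: they have to be found in the camera images.
- drain_pan: Fixed stainless drip pan, 250 x 231 mm, rim 20 mm high, carrying a white ribbed plate 196 mm long (x) and 186 mm wide (y). Origin: centre of the pan's underside; x along the channels, away from the robot (near end x < 0), y across, z up. Seven ribs run along x at y = 0, +-30, +-60, +-90 mm, with V channels between them at y = +-15, +-45, +-75 mm. A pipette down in a channel has its axis at about z = 30 mm, one across ribs at 39 mm.
- rib_mid (a point): Crest of the middle rib at the plate's middle, 36 mm above the pan's origin; axes as the pan's. All crests are level with it at x = 0; channel bottoms are 10 mm lower, flanks 32 degrees, crests rounded 1.5 mm. End lips have inner faces at x = +-96 mm; lips and side walls stand 5 mm above the crests.
- pivot (a point): Pin on which the ribbed plate tilts, 24 mm above the pan's origin, lying along y; axes as the pan's. The plate is clamped stiff, to drain one way or the other: from run to run it slopes along x by up to 2.9 degrees up or down, so at x = +-75 mm the crests are up to 3.8 mm higher or lower than at the middle. This slope is not measured, and the plate does not yield.
- comb_stand: Fixed grey stand, 62 x 196 mm, 53 mm high. Origin: centre of its underside; y along the parked comb, z up. Two cheeks at y = +-82 mm hold the ends of the comb's bar in slots open at the top, 19 mm wide in x, mouths flared to 30 mm at z = 53 mm. The bar rests at z = 34 mm. End walls at y = +-88.5 mm, up to z = 46 mm, leave 2.5 mm beside each end of the bar.
- comb_teeth (a point): Point of the loose blue comb (0.12 kg), mid-row of its 5 teeth, in the roofs of their notches, where rib crests bear. x through the comb (combing direction), y along the row, z up. Teeth at y = 0, +-30, +-60 mm, 11.2 mm wide, 5 mm thick; each notch straddles a rib with about 0.8 mm play to either side, prongs reach 1.6 mm below this point. Parked, it is 12 mm above the stand's origin.
- comb_grip (a point): Middle of the comb's upright handle tab, 64 mm above comb_teeth, same axes. The tab is 14 mm thick (x), 52 mm wide (y), from 35 to 87 mm above comb_teeth. Below it the bar, 172 mm long (y), 14 mm thick (x), from 22 to 35 mm above comb_teeth. Solid plastic, may be gripped firmly.
- cup: Specimen cup with blue lid, 64 mm wide, 72 mm high, standing beside the pan; origin at the centre of its underside, z up. Bystander.
- dish: Clear shallow dish with lid, 58 mm wide, 14 mm high, beyond the pan; origin at the centre of its underside. Bystander.
- bottle: Brown bottle with white cap, 48 mm wide, 85 mm high, beyond the pan; origin at the centre of its underside. Bystander.
- pipette_1: Glass pipette with blue bands, a straight round rod 7 mm thick, 160 mm long, 16 g. Origin: its middle, on the axis; x along the rod. At the start it lies across two neighbouring ribs at 18 to 27 degrees to the channels, its middle above a channel (within 2 mm across, 10 mm along), one pipette over each of the four middle channels, all slanted the same way. Slides easily, hardly rolls.
- pipette_2: Glass pipette with blue bands, a straight round rod 7 mm thick, 160 mm long, 16 g. Origin: its middle, on the axis; x along the rod. At the start it lies across two neighbouring ribs at 18 to 27 degrees to the channels, its middle above a channel (within 2 mm across, 10 mm along), one pipette over each of the four middle channels, all slanted the same way. Slides easily, hardly rolls.
- pipette_3: Glass pipette with blue bands, a straight round rod 7 mm thick, 160 mm long, 16 g. Origin: its middle, on the axis; x along the rod. At the start it lies across two neighbouring ribs at 18 to 27 degrees to the channels, its middle above a channel (within 2 mm across, 10 mm along), one pipette over each of the four middle channels, all slanted the same way. Slides easily, hardly rolls.
- pipette_4: Glass pipette with blue bands, a straight round rod 7 mm thick, 160 mm long, 16 g. Origin: its middle, on the axis; x along the rod. At the start it lies across two neighbouring ribs at 18 to 27 degrees to the channels, its middle above a channel (within 2 mm across, 10 mm along), one pipette over each of the four middle channels, all slanted the same way. Slides easily, hardly rolls.
Mind the look-alikes: they are no part of the job. What is shaped like the pipette_4 but green is not meant.

How it is judged:
By the outcome, as a careful person would: the job done as asked, in the order asked, and still so for the second after the job is handed in, with the robot touching nothing.
It also fails if it takes over 64 s, if anything falls off the work surface, if the arm or the gripper's body presses on something with over 40 N, if the wrist force passes 120 N, or if a joint passes its speed limit or range.

### The arm

A 6-joint arm with a two-finger parallel gripper is mounted at the origin on a cart in front of the work surface, level with it; the furniture and walls round the work are solid. World frame = base frame: x ahead of the robot, y to its left, z up, the work surface at z = 0. Lengths are in m, angles in rad, forces in N, time in s.
With the tool pointing down it reaches from about 0.375 to 0.75 m from the base axis. Payload 9 kg.
Tool frame: the origin (TCP) lies at the very end of the fingers, on their centre line; the grasp point (between the pads) lies 19 mm behind it; y points along the fingers, x is the direction in which the jaws open and shut, and the axes are right-handed (so a half turn about y gives the same grasp; the last joint's range is limited). The gripper opens to 85 mm and grips with 20 to 120 N. Pads are 22 mm wide; open, the fingers measure 114 mm over their backs; the gripper's body (76 mm by 85 mm) begins 54 mm behind the grasp point. The pads swing forward as they close: fully open they stand 13 mm farther back than shut.
Start: joints at [1.083, 0.104, 0.097, 1.564, 0, 1.353], TCP at [0.16, 0.578, 0.193] pointing down, gripper open.
Joint ranges: [-2.99, 2.99], [-0.84, 1.86], [-1.1, 1.16], [-1.84, 2.11], [-1.51, 1.56], [-3.14, 3.14]. Speed limits (rad/s): [2.22, 2.22, 2.57, 3.14, 3.14, 3.14].

### API

Orientations are given as [roll, pitch, yaw] about the fixed x, y, z axes, in that order (R = Rz(yaw) Ry(pitch) Rx(roll)).
In Python, from workcell import robot, grab_frame, camera_params, hand_in, find_in, regions_of gives the robot as it stands. The module is installed in compiled form; this text tells all that it offers.
- The arm moves only by the tool jog_arm, never from a script. Its argument "targets" is a list of rows, each a list of 3 entries, a list of its own where there are three numbers: the finger opening in mm, from 0 to 85.4, then the shift along the tool's x, y, z in mm, then the turn, a rotation vector about the tool's x, y, z in degrees. In form: [[grip, [dx, dy, dz], [wx, wy, wz]], ...]. A call has 1 to 5 rows; each row shifts and turns the commanded pose from where the row before left it, along the tool's axes as they then stand; what a row does not reach is not made up. A row lasts 1/12 s, in which the tool goes at most 41.7 mm and 7.16 degrees, less where a joint would pass 70% of its speed; a pose out of reach is approached as far as the arm can. A call is refused whole if a number of a shift passes 41.7 or a number of a turn 7.16, either way. A call with a gripper value outside its range is refused whole. The fingers move at their own pace and stop on an object; the grip force is fixed at half the most. Time passes only in rows, so rows that do not move let the fingers close. It gives the time, the measured TCP pose, the force and the opening at its end, in the units of the state.
- robot.observe(): the state, without advancing time (a new reading comes with each control period).
- grab_frame(name): name is "scene" or "top" or "wrist"; returns (picture, depth): 384x512x3 uint8, blue, green, red; 384x512 float32, m along the optical axis (not along the pixel's ray), 0 where there is no reading.
- camera_params(name): a dict with "mtx" (3x3 intrinsics, pixels), "camera_from_world" (4x4, takes a point from world to camera coordinates). Camera axes: x right, y down, z forward; pixel columns grow to the right and rows downward; lengths in m; the calibration is good to about 2 mm. The wrist camera is an equidistant fisheye: a pixel r from the principal point sees the ray r / f radians off the axis. A picture is of the moment at which its call begins: read the wrist's pose just before it. camera_params takes no time and is no camera call; for the wrist camera it gives the pose at the moment of the call.
- hand_in(): hands the job in, once; it reports no verdict.
Trained networks look in the newest picture that a camera, given by its name, has taken for a name from the list of things; names that differ only in an ending like _2 or _b are one class to them, and where a whole thing is asked for, a point or a joint stands for the part that bears it (a point fixed in the world has none). Each returns a list of dicts, best first, with "confidence" (0 to 1); they miss things now and then, are a little off and sometimes report something else, mostly with a low value. They report only what shows in the picture. A call takes as long as a camera call. They do not tell look-alikes from the thing itself.
- find_in(camera, query): "centre" ([column, row] in pixels, amid what is visible of it).
- regions_of(camera, query): "region" (384x512 bool, what is visible of it) and "centre" ([column, row] in pixels, amid what is visible of it).
The state is a dict: "time": time; "joint_pos": joint angles; "dq": joint speeds; "tau": joint torques, N m; "tool_pos": TCP position; "tool_rot": TCP orientation; "force": force on the tool from outside, world axes, zero at the start; "torque": the same for the moment, N m; "finger_gap": finger opening in m.
Only numpy, scipy, OpenCV 4.12 (cv2) and the standard library are available. Lean on these libraries where they do the work, as an engineer would, in place of code of your own. Each camera call takes 0.05 s, during which the arm holds its last target.

## Working session

There is one attempt and no reset: what is moved stays moved. The work goes in short steps, Python scripts to look and compute and a tool call to move; the robot and the scene stay as the last step left them, time stands still between calls to the robot, and variables do not carry over. Pictures are saved under pics/ and viewed, and the job is handed in when it is done.

Besides the shell and the picture viewer there is one more tool, called after "Request:" as a command line: name --argument value ..., lists and objects as JSON in quotes. jog_arm: Moves the arm, as the interface text tells. Its arguments: {"type":"object","properties":{"targets":{"type":"array"}},"required":["targets"]}

```bash
ls; mkdir -p pics; python3 - <<'E'
from workcell import *
import cv2, numpy as np
s=robot.observe()
for k,v in s.items(): print(k,np.round(v,4))
for n in ["scene","top","wrist"]:
    p,d=grab_frame(n); cv2.imwrite(f"pics/{n}0.png",p); np.save(f"pics/{n}0.npy",d)
    c=camera_params(n); print(n,np.round(c["mtx"],1).tolist(),np.round(c["camera_from_world"],4).tolist())
    np.savez(f"pics/{n}0.npz",**c)
    for q in ["drain_pan","comb_stand","comb_teeth","pipette_1","cup","dish","bottle"]:
        print(n,q,[(np.round(r["centre"]).tolist(),round(r["confidence"],2)) for r in find_in(n,q)])
print(robot.observe()["time"])
E
```

```text
pics
time 0.0
joint_pos [1.0833 0.1047 0.0964 1.5639 0.     1.3531]
dq [-0.0014  0.0005 -0.0013 -0.0002  0.      0.0017]
tau [-8.00000e-04 -5.56928e+01  5.03653e+01  1.69000e-02 -2.00000e-04
  0.00000e+00]
tool_pos [0.1597 0.5779 0.1917]
tool_rot [-1.5705e+00  1.3000e-03  1.3010e+00]
force [-0.4159 -0.3869  0.5059]
torque [-0.011  -0.0119  0.0054]
finger_gap 0.0855
scene [[366.7, 0.0, 253.8], [0.0, 366.7, 195.7], [0.0, 0.0, 1.0]] [[-0.4996, -0.866, 0.02, 0.1613], [-0.4682, 0.2506, -0.8474, 0.3841], [0.7288, -0.4327, -0.5306, 0.4626], [0.0, 0.0, 0.0, 1.0]]
scene drain_pan [([239.0, 257.0], 0.82)]
scene comb_stand [([121.0, 297.0], 0.6)]
scene comb_teeth [([115.0, 266.0], 0.77)]
scene pipette_1 [([232.0, 234.0], 0.74), ([265.0, 236.0], 0.73), ([375.0, 202.0], 0.53), ([254.0, 240.0], 0.46), ([225.0, 243.0], 0.45)]
scene cup [([329.0, 231.0], 0.67)]
scene dish [([192.0, 213.0], 0.68), ([239.0, 255.0], 0.23)]
scene bottle [([230.0, 194.0], 0.91)]
top [[405.4, 0.0, 255.8], [0.0, 405.4, 191.7], [0.0, 0.0, 1.0]] [[-0.0046, -1.0, -0.0001, -0.1373], [-0.9985, 0.0046, -0.0537, 0.5947], [0.0537,
[... 181 characters left out ...]
 [([388.0, 223.0], 0.71), ([212.0, 221.0], 0.7), ([298.0, 260.0], 0.69), ([226.0, 215.0], 0.67), ([252.0, 230.0], 0.47), ([235.0, 223.0], 0.43)]
top cup [([300.0, 257.0], 0.76)]
top dish [([212.0, 158.0], 0.78), ([231.0, 223.0], 0.47)]
top bottle [([250.0, 164.0], 0.7), ([230.0, 223.0], 0.16)]
wrist [[297.3, 0.0, 252.6], [0.0, 297.3, 190.3], [0.0, 0.0, 1.0]] [[0.2663, 0.9639, 0.0001, -0.6004], [0.9251, -0.2556, 0.2808, -0.0355], [0.2707, -0.0746, -0.9598, 0.3786], [0.0, 0.0, 0.0, 1.0]]
wrist drain_pan [([6.0, 342.0], 0.89)]
wrist comb_stand [([104.0, 356.0], 0.91)]
wrist comb_teeth [([100.0, 372.0], 0.62)]
wrist pipette_1 []
wrist cup []
wrist dish []
wrist bottle [([98.0, 373.0], 0.33)]
1.2
```

View pics.

```bash
python3 - <<'E'
import cv2
p=cv2.imread("pics/top0.png"); cv2.imwrite("pics/top0c.png",cv2.resize(p[130:310,80:320],None,fx=3.3,fy=3.3,interpolation=cv2.INTER_CUBIC))
p=cv2.imread("pics/scene0.png"); cv2.imwrite("pics/scene0c.png",cv2.resize(p[150:350,60:320],None,fx=3,fy=3,interpolation=cv2.INTER_CUBIC))
E
```

```text
(no output)
```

View pics/top0.png

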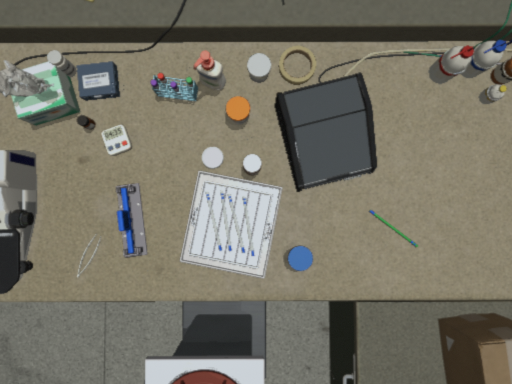

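```bash
sleep 0
```

```text
(no output)
```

View pics/scene0.png

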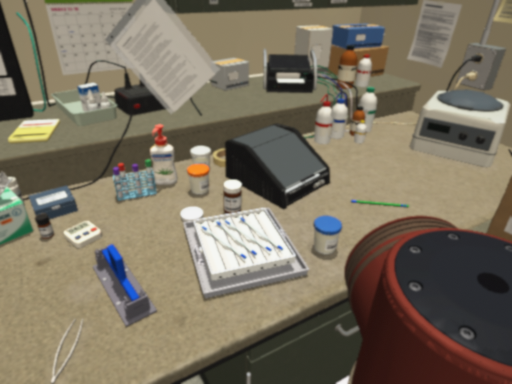

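View pics/wrist0.png

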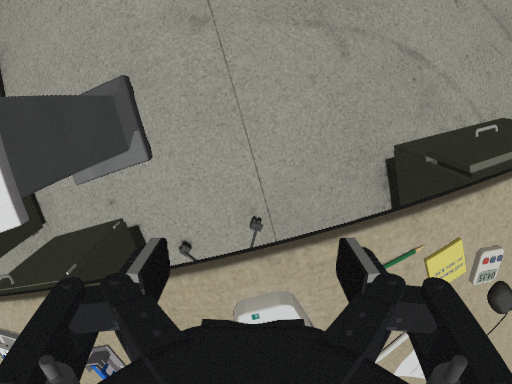

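The four blue-banded pipettes are at about (212–252, 222) in the top view, on the white plate. The green rod at (392,227), to the right, is the look-alike. The comb is in its stand at (130,222), the cup at (300,257), the dish at (212,158) and the bottle at (252,163).

View pics/top0c.png

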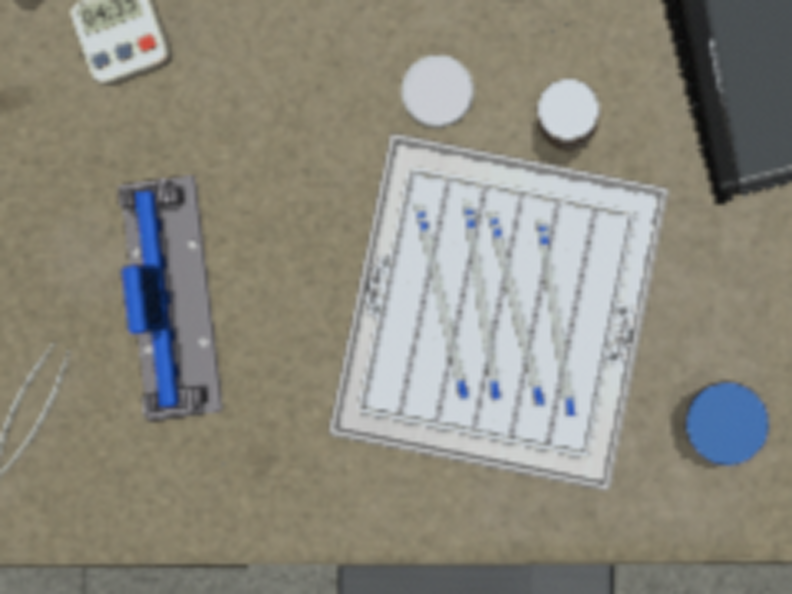

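View pics/scene0c.png

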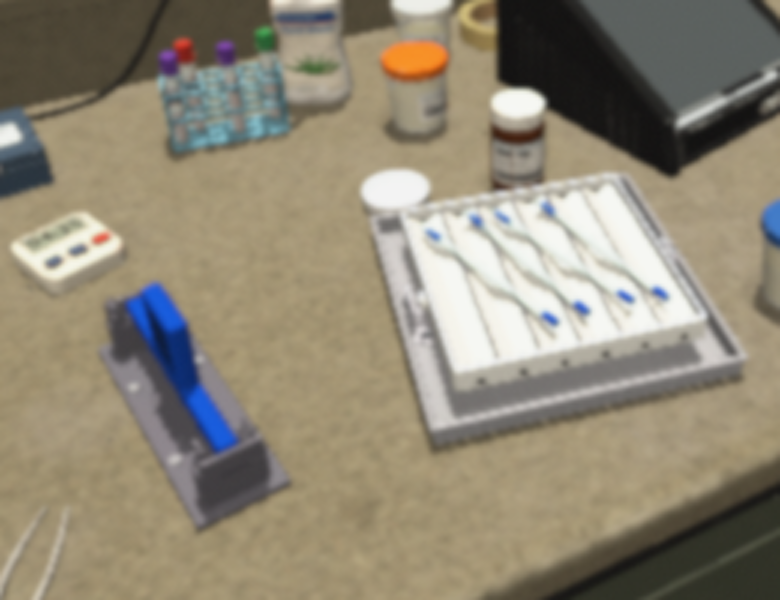

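```bash
cat > h.py <<'E'
import numpy as np, cv2
from scipy.spatial.transform import Rotation as Ro
def load(n): 
    c=dict(np.load(f"pics/{n}.npz")); return c["mtx"],c["camera_from_world"]
def cloud(n):
    K,T=load(n); d=np.load(f"pics/{n}.npy")
    v,u=np.mgrid[:d.shape[0],:d.shape[1]]
    if n.startswith("wrist"):
        x=u-K[0,2];y=v-K[1,2];r=np.hypot(x,y);th=r/K[0,0]
        t=np.where(r>0,np.tan(np.minimum(th,1.5))/np.maximum(r,1e-9),0)
        P=np.stack([x*t*d,y*t*d,d],-1)
    else: P=np.stack([(u-K[0,2])/K[0,0]*d,(v-K[1,2])/K[1,1]*d,d],-1)
    return (P-T[:3,3])@T[:3,:3], d
def proj(n,p):
    K,T=load(n); q=np.asarray(p)@T[:3,:3].T+T[:3,3]
    if n.startswith("wrist"):
        rr=np.hypot(q[...,0],q[...,1]); s=np.arctan2(rr,q[...,2])*K[0,0]/np.maximum(rr,1e-9)
        return np.stack([q[...,0]*s+K[0,2],q[...,1]*s+K[1,2]],-1)
    return np.stack([q[...,0]/q[...,2]*K[0,0]+K[0,2],q[...,1]/q[...,2]*K[1,1]+K[1,2]],-1)
E
python3 - <<'E'
from h import *
for n in ["top0","scene0","wrist0"]:
    P,d=cloud(n); K,T=load(n); print(n,"cam",-T[:3,:3].T@T[:3,3], "valid",(d>0).mean())
P,d=cloud("top0")
# table noise
print("table",P[280,100:180,2].mean(),P[280,100:180,2].std())
R=Ro.from_euler('xyz',[-1.5705,.0013,1.301]).as_matrix()
K,T=load("wrist0"); c=-T[:3,:3].T@T[:3,3]
print("cam in tool",R.T@(c-np.array([.1597,.5779,.1917])), "axis in tool",R.T@T[2,:3])
for r in (200,222,245): print(r,np.round(P[r,180:285:2,2]*1000).astype(int).tolist())
P2,d2=cloud("scene0"); 
for r in (230,): print(r,np.round(P2[r,185:300:2,2]*1000).astype(int).tolist())
np.set_printoptions(linewidth=250)
print(np.round(P[180:262:3,112:150:2,2]*1000).astype(int))
E
```

```text
top0 cam [ 0.53538468 -0.13978066  1.10659341] valid 0.9958648681640625
scene0 cam [-0.07672863  0.24357063  0.5677121 ] valid 0.9962972005208334
wrist0 cam [0.09024527 0.59786619 0.37345914] valid 0.9908905029296875
table 0.00048599244716330067 0.0022895063512634157
cam in tool [ 0.0004955  -0.18173852  0.07231777] axis in tool [ 0.00146149  0.95969445 -0.28104169]
200 [3, -3, 1, 3, 1, 0, 21, 5, 0, 6, 41, 31, 27, 25, 46, 30, 38, 29, 30, 24, 31, 42, 34, 30, 26, 44, 33, 31, 30, 28, 27, 26, 39, 31, 31, 29, 24, 28, 33, 32, 35, 27, 23, 30, 29, 36, 2, 4, 0, 21, 1, 1, 1]
222 [3, 0, 0, -2, 21, 5, 6, 7, 34, 29, 29, 27, 29, 36, 35, 31, 29, 42, 30, 32, 39, 29, 24, 41, 32, 33, 30, 26, 45, 32, 30, 36, 33, 40, 40, 30, 31, 36, 31, 27, 26, 31, 32, 41, 6, 5, 4, 21, -4, 1, 0, 2, -1]
245 [2, -2, 17, 2, 6, 42, 36, 33, 30, 28, 30, 39, 37, 32, 27, 27, 36, 37, 36, 44, 42, 27, 36, 37, 42, 44, 28, 33, 37, 41, 38, 45, 26, 33, 38, 46, 40, 27, 27, 32, 37, 4, 3, 2, 7, 20, 0, 1, 2, 1, 7, 5, 1]
230 [19, 4, 5, 5, 4, 27, 40, 31, 27, 24, 39, 40, 41, 34, 32, 25, 27, 29, 32, 34, 39, 42, 40, 28, 30, 31, 38, 42, 44, 27,
[... 2150 characters left out ...]
 8   -1    2]
 [   3    1    5    0   -4    2    8    4   50   44   42    5    5    6    6    7    6    2    6]
 [   2    5    1    2   -1    1    9    6   43   46   44    7    8    9    8    7    6    3    0]
 [   2    2    5    1    1   -3   38   45   47   47   49   45   46   37   28   10    9    7    2]
 [  -1    3   -1   -1   -2    1   52   41   49   50   44   43   55   44   28    6    4    6    5]
 [   1    1   -2   -1    0    1   45   45   44   47    4    6    7    5    0    2    0   -1   -1]
 [   1    1   -2    2    0    0    0    0    0    0    2    1    2   -2   -2   -1    2    0   -1]
 [  -3    4    2    0    0   -3    2    0    0    2    2    2   -1    3   -3    0    2   -2    0]]
```

```bash
cat > fitpan.py <<'E'
from h import *
from scipy.optimize import minimize
def model(q,s):
    x,y=q[:,0],q[:,1]
    m=np.abs(((y+15)%30)-15)  # dist from rib
    z=36-np.minimum(m*np.tan(np.radians(32)),10)
    z=np.maximum(z,26)+0
    z=np.where(np.abs(y)>90,41,z); z=np.where(np.abs(x)>96,41,z)
    z=z+x*s
    out=(np.abs(x)>98)|(np.abs(y)>93)
    z=np.where(out,4,z)
    z=np.where((np.abs(x)>122)|(np.abs(y)>112.5),20,z)
    z=np.where((np.abs(x)>125)|(np.abs(y)>115.5),0,z)
    return z
def fit(P,x0):
    P=P.reshape(-1,3)*1000
    def res(p):
        c,s_=np.cos(p[2]),np.sin(p[2]); d=P[:,:2]-p[:2]
        q=np.stack([c*d[:,0]+s_*d[:,1],-s_*d[:,0]+c*d[:,1]],1)
        k=(np.abs(q[:,0])<140)&(np.abs(q[:,1])<130)
        r=P[k,2]-p[4]-model(q[k],p[3])
        return q[k],r
    def cost(p):
        q,r=res(p); return np.mean(np.minimum(np.abs(r),6)) 
    best=None
    for k in range(6):
        rng=np.random.default_rng(k)
        st=np.array(x0)+rng.normal(size=5)*[4,4,.01,.01,.5]
        sim=np.array([st]+[st+np.eye(5)[i]*[4,4,.02,.02,1][i] for i in range(5)])
        o=minimize(cost,st,method="Nelder-Mead",options=dict(initial_simplex=sim,maxiter=1500,xatol=1e-3,fatol=1e-5))
        if best is None or o.fun<best.fun: best=o
    return best,res
E
python3 - <<'E'
from fitpan import *
for n in ["top0","scene0"]:
    P,d=cloud(n)
    if n=="top0":
        m=np.zeros(d.shape,bool); m[170:280,178:286]=1
        m&=(d>0)&(P[...,2]>.022)&(P[...,2]<.06)
        r=cv2.minAreaRect((P[m][:,:2]*1000).astype(np.float32)); print(r)
        c=np.median(P[m][:,:2],0)*1000
    k=(d>0)&(np.abs(P[...,0]*1000-c[0])<200)&(np.abs(P[...,1]*1000-c[1])<200)&(P[...,2]<.07)&(P[...,2]>-.02)
    o,res=fit(P[k],[c[0],c[1],-.18,0,0]); p=o.x
    print(n,k.sum(),np.round(p,3),"yaw deg",np.degrees(p[2]),"slope",np.degrees(p[3]),o.fun)
    q,r=res(p)
    for lo in range(-90,90,30):
        kk=(q[:,0]>lo)&(q[:,0]<lo+30)&(np.abs(q[:,1])>58)&(np.abs(q[:,1])<88); print(lo,np.median(r[kk]).round(2),end=" ")
    print()
E
```

```text
((524.0737915039062, -75.01493835449219), (229.22108459472656, 278.06744384765625), 78.69062805175781)
top0 20742 [ 5.08824e+02 -7.19970e+01 -2.02000e-01 -2.10000e-02 -1.37000e-01] yaw deg -11.589732498783272 slope -1.1937929741368054 2.194167650926532
-90 0.13 -60 0.15 -30 -0.22 0 -0.18 30 0.09 60 0.08 
scene0 21226 [ 5.08728e+02 -7.17730e+01 -2.00000e-01 -2.00000e-02 -4.90000e-02] yaw deg -11.443710801998332 slope -1.150701926155621 2.6553342470842303
-90 -0.63 -60 -0.1 -30 -0.2 0 -0.24 30 -0.01 60 -0.25
```

```bash
python3 - <<'E'
from h import *
for n,roi in [("top0",(175,265,105,155)),("scene0",(235,335,85,160))]:
    P,d=cloud(n); im=cv2.imread(f"pics/{n}.png").astype(int)
    m=np.zeros(d.shape,bool); m[roi[0]:roi[1],roi[2]:roi[3]]=1
    m&=(im[...,0]-im[...,2]>70)&(d>0)
    for nm,lo,hi in [("bar",.040,.053),("tab",.093,.104),("tabmid",.06,.094)]:
        q=P[m&(P[...,2]>lo)&(P[...,2]<hi)]*1000
        (cx,cy),(w,h),a=cv2.minAreaRect(q[:,:2].astype(np.float32))
        vx,vy,x0,y0=cv2.fitLine(q[:,:2].astype(np.float32),cv2.DIST_HUBER,0,.01,.01).ravel()
        ax=np.array([vx,vy])*np.sign(vx); t=(q[:,:2]-[x0,y0])@ax; nn=(q[:,:2]-[x0,y0])@[-ax[1],ax[0]]
        print(n,nm,len(q),"rect",np.round([cx,cy,w,h,a],1),"mean",np.round(q.mean(0),1),"yaw",np.degrees(np.arctan2(ax[1],ax[0])).round(2),"ext",t.min().round(1),t.max().round(1),"n",np.percentile(nn,[2,98]).round(1), "ctr",np.round(np.array([x0,y0])+ax*(t.min()+t.max())/2,1))
E
```

```text
top0 bar 248 rect [520.3 197.5 169.4  13.8   7.5] mean [520.4 196.7  46.4] yaw 7.41 ext -83.6 85.8 n [-5.5  7.2] ctr [520.4 196.5]
top0 tab 108 rect [519.5 197.1  48.5  13.9   8.1] mean [520.  196.2  98.3] yaw 7.8 ext -24.1 24.3 n [-4.9  7.2] ctr [519.7 195.6]
top0 tabmid 6 rect [522.7 197.2  45.6  11.    7.2] mean [525.  194.1  85.5] yaw 7.38 ext -26.8 18.7 n [-0.8  9.3] ctr [523.3 192.4]
scene0 bar 296 rect [520.3 198.6 171.   14.2   7.4] mean [494.6 197.1  46.8] yaw 8.99 ext -65.2 105.8 n [-8.2  5.6] ctr [519.8 201.6]
scene0 tab 138 rect [519.7 199.   51.7  13.    7.7] mean [515.7 199.   98.4] yaw 7.86 ext -21.6 30.0 n [-6.8  5.7] ctr [519.6 199.6]
scene0 tabmid 121 rect [515.4 204.1  52.1  10.7  20.4] mean [503.1 199.6  78.1] yaw 13.57 ext -16.5 35.6 n [-6.5  3.7] ctr [516.1 203.2]
```

```bash
cat > plan.py <<'E'
from h import *
import sys,json
def Rt(yaw): return Ro.from_euler('xyz',[-np.pi/2,0,np.radians(yaw)])
def plan(p0,R0,p1,R1,n,grip,dec=1):
    """interpolated rows; returns rows & final pose after rounding"""
    p=np.array(p0,float)*1.0; R=R0; rv=(R1*R0.inv()).as_rotvec(); rows=[]
    for i in range(1,n+1):
        pt=np.array(p0)+(np.array(p1)-p0)*i/n; Rg=Ro.from_rotvec(rv*i/n)*R0
        d=np.round(R.inv().apply(pt-p),dec); w=np.round((R.inv()*Rg).as_rotvec(degrees=True),2)
        rows.append([grip,(d+0).tolist(),(w+0).tolist()]); p=p+R.apply(d); R=R*Ro.from_rotvec(w,degrees=True)
    for i in range(0,n,5): print(json.dumps(rows[i:i+5]).replace(" ",""))
    print("end",p.round(2),R.as_euler('xyz',degrees=True).round(2))
    return p,R
def cur():
    from workcell import robot
    s=robot.observe(); return s,np.array(s["tool_pos"])*1000,Ro.from_euler('xyz',s["tool_rot"])
E
python3 - <<'E'
from plan import *
s,p,R=cur(); print(s["time"],p,R.as_euler('xyz',degrees=True),s["force"])
plan(np.array([160,578,193.]),Rt(74.54),np.array([520.2,197.3,160]),Rt(97.5),14,85)
E
```

```text
1.2 [159.92690549 578.34081373 192.54544438] [-9.00015854e+01 -6.61196354e-03  7.45417933e+01] [ 1.00743012  0.17685495 -0.08329126]
[[85,[-19.4,2.4,-32.0],[0.0,-1.64,0.0]],[85,[-20.2,2.3,-31.5],[0.0,-1.64,0.0]],[85,[-21.2,2.4,-30.9],[0.0,-1.64,0.0]],[85,[-22.0,2.3,-30.3],[0.0,-1.64,0.0]],[85,[-22.9,2.4,-29.6],[0.0,-1.64,0.0]]]
[[85,[-23.7,2.3,-29.0],[0.0,-1.64,0.0]],[85,[-24.5,2.4,-28.2],[0.0,-1.64,0.0]],[85,[-25.4,2.4,-27.6],[0.0,-1.64,0.0]],[85,[-26.1,2.3,-26.8],[0.0,-1.64,0.0]],[85,[-26.9,2.4,-26.1],[0.0,-1.64,0.0]]]
[[85,[-27.6,2.3,-25.2],[0.0,-1.64,0.0]],[85,[-28.3,2.4,-24.5],[0.0,-1.64,0.0]],[85,[-29.0,2.3,-23.7],[0.0,-1.64,0.0]],[85,[-29.7,2.4,-22.8],[0.0,-1.64,0.0]]]
end [520.2  197.31 160.  ] [-90.    0.   97.5]
```

Request:
jog_arm --targets '[[85, [-19.4, 2.4, -32.0], [0.0, -1.64, 0.0]], [85, [-20.2, 2.3, -31.5], [0.0, -1.64, 0.0]], [85, [-21.2, 2.4, -30.9], [0.0, -1.64, 0.0]], [85, [-22.0, 2.3, -30.3], [0.0, -1.64, 0.0]], [85, [-22.9, 2.4, -29.6], [0.0, -1.64, 0.0]]]'

```text
time: 1.62
tool_pos: [0.2894, 0.4411, 0.1807]
tool_rot: [-1.571, -0.0, 1.446]
force: [0.3, 1.4, -0.6]
finger_gap: 0.0851
```

Request:
jog_arm --targets '[[85, [-23.7, 2.3, -29.0], [0.0, -1.64, 0.0]], [85, [-24.5, 2.4, -28.2], [0.0, -1.64, 0.0]], [85, [-25.4, 2.4, -27.6], [0.0, -1.64, 0.0]], [85, [-26.1, 2.3, -26.8], [0.0, -1.64, 0.0]], [85, [-26.9, 2.4, -26.1], [0.0, -1.64, 0.0]]]'

```text
time: 2.03
tool_pos: [0.4183, 0.3049, 0.169]
tool_rot: [-1.571, -0.0, 1.589]
force: [-0.3, 1.0, -0.0]
finger_gap: 0.0849
```

Request:
jog_arm --targets '[[85, [-27.6, 2.3, -25.2], [0.0, -1.64, 0.0]], [85, [-28.3, 2.4, -24.5], [0.0, -1.64, 0.0]], [85, [-29.0, 2.3, -23.7], [0.0, -1.64, 0.0]], [85, [-29.7, 2.4, -22.8], [0.0, -1.64, 0.0]]]'

```text
time: 2.37
tool_pos: [0.5212, 0.196, 0.1596]
tool_rot: [-1.571, -0.0, 1.703]
force: [-0.5, 0.9, 0.2]
finger_gap: 0.0847
```

```bash
cat > shot.py <<'E'
from plan import *
from workcell import grab_frame,camera_params
def shot(n,i):
    c=camera_params(n); p,d=grab_frame(n); cv2.imwrite(f"pics/{n}{i}.png",p); np.save(f"pics/{n}{i}.npy",d); np.savez(f"pics/{n}{i}.npz",**c); return p,d
E
python3 - <<'E'
from shot import *
shot("wrist",1)
s,p,R=cur(); print(s["time"],p,R.as_euler('xyz',degrees=True),s["force"],s["dq"])
P,d=cloud("wrist1"); im=cv2.imread("pics/wrist1.png").astype(int)
m=(im[...,0]-im[...,2]>70)&(d>0)&(np.abs(P[...,0]-.52)<.12)&(np.abs(P[...,1]-.197)<.05)
for nm,lo,hi in [("bar",.040,.053),("tab",.093,.104)]:
    q=P[m&(P[...,2]>lo)&(P[...,2]<hi)]*1000
    print(nm,len(q),cv2.minAreaRect(q[:,:2].astype(np.float32)),q.mean(0))
E
```

```text
2.4167 [525.12441162 191.33066839 158.48598202] [-90.09248368   0.12981632  97.47962227] [ 1.18114621 -6.11115708 -1.01471483] [ 0.07337176 -0.02886722 -0.03969164  0.00905702  0.01031713  0.1846561 ]
bar 1165 ((519.97216796875, 197.82290649414062), (169.5390167236328, 12.224112510681152), 7.434042930603027) [504.53706647 195.77539277  46.31772321]
tab 853 ((520.2176513671875, 197.96334838867188), (50.95824432373047, 12.286396026611328), 7.337275981903076) [519.3088368  197.69266992  98.24068533]
```

View pics/wrist1.png

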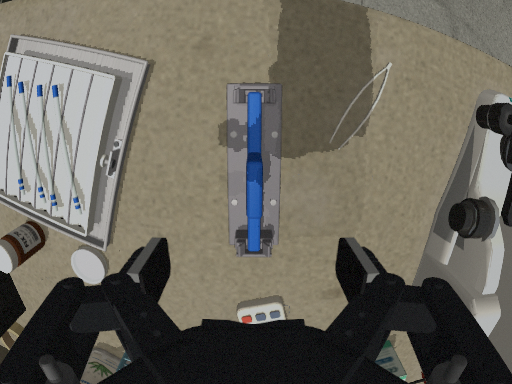

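Request:
jog_arm --targets '[[85, [0.4, 0, 0], [0, 0.1, 0]], [85, [0, 20, 0], [0, 0, 0]], [85, [0, 28, 0], [0, 0, 0]], [85, [0, 25, 0], [0, 0, 0]], [85, [0, 15, 0], [0, 0, 0]]]'

```text
time: 2.83
tool_pos: [0.5183, 0.1986, 0.0688]
tool_rot: [-1.568, -0.0, 1.7]
force: [-0.5, -0.1, -0.4]
finger_gap: 0.085
```

Request:
jog_arm --targets '[[85, [0, 9, 0], [0, 0, 0]], [85, [0, 6, 0], [0, 0, 0]], [85, [0, 0, 0], [0, 0, 0]], [60, [0, 0, 0], [0, 0, 0]], [40, [0, 0, 0], [0, 0, 0]]]'

```text
time: 3.25
tool_pos: [0.5209, 0.1983, 0.0579]
tool_rot: [-1.573, -0.0, 1.7]
force: [0.4, -0.2, 1.2]
finger_gap: 0.0636
```

Request:
jog_arm --targets '[[25, [0, 0, 0], [0, 0, 0]], [16, [0, 0, 0], [0, 0, 0]], [10, [0, 0, 0], [0, 0, 0]], [5, [0, 0, 0], [0, 0, 0]], [5, [0, 0, 0], [0, 0, 0]]]'

```text
time: 3.67
tool_pos: [0.5204, 0.198, 0.057]
tool_rot: [-1.572, 0.0, 1.7]
force: [-0.5, -0.2, 3.4]
finger_gap: 0.0108
```

Request:
jog_arm --targets '[[5, [0, 0, 0], [0, 0, 0]], [5, [0, 0, 0], [0, 0, 0]], [5, [0, 0, 0], [0, 0, 0]]]'

```text
time: 3.92
tool_pos: [0.5204, 0.1981, 0.057]
tool_rot: [-1.572, 0.0, 1.7]
force: [-1.2, -0.3, 5.3]
finger_gap: 0.011
```

```bash
python3 - <<'E'
from shot import *
shot("wrist",2)
s,p,R=cur(); print(s["time"],p,R.as_euler('xyz',degrees=True),s["force"],s["torque"],s["finger_gap"])
E
```

```text
3.9667 [520.37877746 198.03999159  57.03543494] [-9.00422141e+01  1.80383343e-03  9.73985944e+01] [-0.93472173 -0.74600816  6.14231469] [-0.11538083  0.28607047 -0.01125544] 0.011299573029567512
```

View pics/wrist2.png

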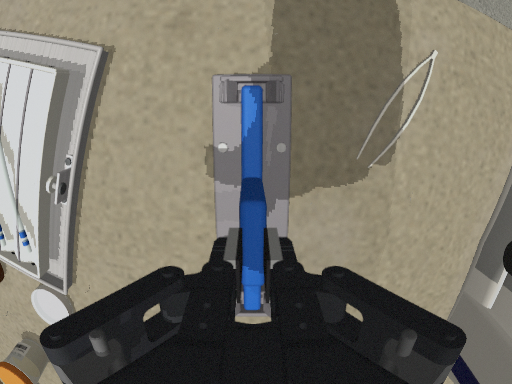

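Request:
jog_arm --targets '[[5, [0, -3, 0], [0, 0, 0]], [5, [0, -7, 0], [0, 0, 0]], [5, [0, -15, 0], [0, 0, 0]], [5, [0, -25, 0], [0, 0, 0]], [5, [0, -30, 0], [0, 0, 0]]]'

```text
time: 4.38
tool_pos: [0.5186, 0.1979, 0.1359]
tool_rot: [-1.567, -0.0, 1.7]
force: [0.4, 0.6, -1.2]
finger_gap: 0.0111
```

```bash
python3 - <<'E'
from plan import *
s,p,R=cur(); print(s["time"],p,R.as_euler('xyz',degrees=True),s["force"],s["torque"],s["finger_gap"])
plan(np.array([520.1,197.7,137]),Rt(97.4),np.array([508.8,-71.9,130]),Rt(168.5),12,5)
E
```

```text
4.3833 [518.62054168 197.89444905 135.90095501] [-8.98012149e+01 -7.62703710e-03  9.74023084e+01] [ 0.44616079  0.59479147 -1.19164583] [-0.00939252 -0.06922816  0.01667774] 0.011057586534816161
[[5,[-22.2,0.6,3.8],[0.0,-5.93,0.0]],[5,[-21.6,0.6,6.1],[0.0,-5.92,0.0]],[5,[-20.9,0.6,8.3],[0.0,-5.93,0.0]],[5,[-19.9,0.5,10.4],[0.0,-5.92,0.0]],[5,[-18.8,0.6,12.4],[0.0,-5.93,0.0]]]
[[5,[-17.3,0.6,14.3],[0.0,-5.92,0.0]],[5,[-15.8,0.6,16.0],[0.0,-5.92,0.0]],[5,[-14.1,0.6,17.6],[0.0,-5.93,0.0]],[5,[-12.2,0.6,18.9],[0.0,-5.92,0.0]],[5,[-10.2,0.5,20.0],[0.0,-5.93,0.0]]]
[[5,[-8.0,0.6,21.0],[0.0,-5.92,0.0]],[5,[-5.8,0.6,21.7],[0.0,-5.93,0.0]]]
end [508.78 -71.86 130.  ] [-90.    0.  168.5]
```

Request:
jog_arm --targets '[[5, [-22.2, 0.6, 3.8], [0.0, -5.93, 0.0]], [5, [-21.6, 0.6, 6.1], [0.0, -5.92, 0.0]], [5, [-20.9, 0.6, 8.3], [0.0, -5.93, 0.0]], [5, [-19.9, 0.5, 10.4], [0.0, -5.92, 0.0]], [5, [-18.8, 0.6, 12.4], [0.0, -5.93, 0.0]]]'

```text
time: 4.8
tool_pos: [0.5152, 0.0848, 0.1338]
tool_rot: [-1.571, -0.0, 2.223]
force: [-0.1, -1.4, -1.0]
finger_gap: 0.0112
```

Request:
jog_arm --targets '[[5, [-17.3, 0.6, 14.3], [0.0, -5.92, 0.0]], [5, [-15.8, 0.6, 16.0], [0.0, -5.92, 0.0]], [5, [-14.1, 0.6, 17.6], [0.0, -5.93, 0.0]], [5, [-12.2, 0.6, 18.9], [0.0, -5.92, 0.0]], [5, [-10.2, 0.5, 20.0], [0.0, -5.93, 0.0]]]'

```text
time: 5.22
tool_pos: [0.5104, -0.0276, 0.1309]
tool_rot: [-1.571, -0.0, 2.739]
force: [-0.7, 0.4, -1.3]
finger_gap: 0.0109
```

Request:
jog_arm --targets '[[5, [-8.0, 0.6, 21.0], [0.0, -5.92, 0.0]], [5, [-5.8, 0.6, 21.7], [0.0, -5.93, 0.0]], [5, [0, 0, 0], [0, 0, 0]], [5, [0, 0, 0], [0, 0, 0]], [5, [0, 0, 0], [0, 0, 0]]]'

```text
time: 5.63
tool_pos: [0.5087, -0.0711, 0.1296]
tool_rot: [-1.571, -0.0, 2.939]
force: [1.1, 0.2, -1.9]
finger_gap: 0.0111
```

```bash
python3 - <<'E'
from shot import *
s,p,R=cur(); print(s["time"],p,R.as_euler('xyz',degrees=True),s["force"],s["dq"])
for n in ("wrist","scene","top"): shot(n,3)
s,p,R=cur(); print(s["time"],p,R.as_euler('xyz',degrees=True),s["force"],s["torque"],s["finger_gap"])
E
```

```text
5.6333 [508.685156   -71.09046119 129.60376513] [-9.00284096e+01 -1.34427410e-02  1.68367831e+02] [ 1.08740357  0.16633751 -1.8813677 ] [ 1.85677601e-02 -2.66615083e-03 -2.18567689e-03 -1.43165778e-03
  1.99540420e-05 -4.37499547e-03]
5.7833 [508.80013371 -70.60575887 129.56221853] [-9.00159403e+01 -4.30541817e-03  1.68505107e+02] [-0.680844    0.66343693 -1.00770355] [ 0.02983933 -0.03304558 -0.03295765] 0.010855461629721511
```

View pics/wrist3.png

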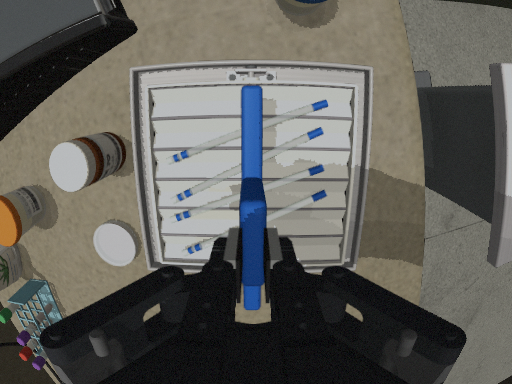

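View pics/scene3.png

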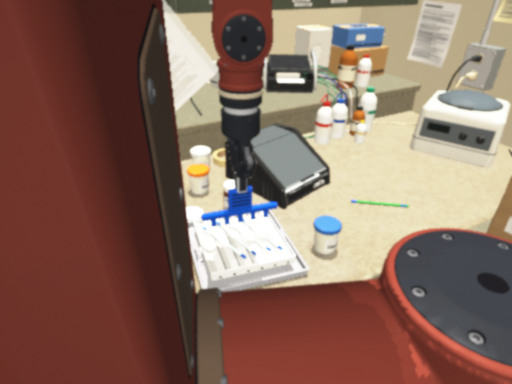

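View pics/top3.png

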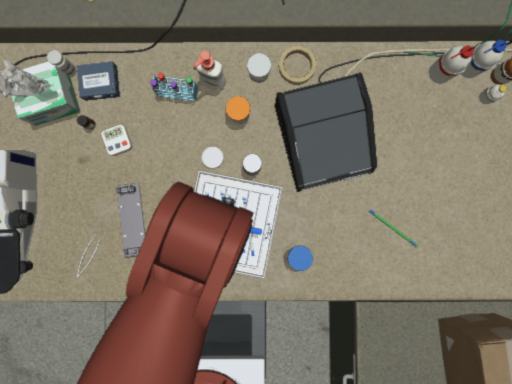

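```bash
python3 - <<'E'
from fitpan import *
n="wrist3"
P,d=cloud(n); im=cv2.imread(f"pics/{n}.png").astype(int); K,T=load(n)
u=np.mgrid[:384,:512]; r=np.hypot(u[1]-K[0,2],u[0]-K[1,2])
blue=(im[...,0]-im[...,2]>70)
c=np.array([508.8,-71.9])
k=(d>0)&(np.abs(P[...,0]*1000-c[0])<180)&(np.abs(P[...,1]*1000-c[1])<180)&(P[...,2]<.055)&(P[...,2]>-.02)&(u[0]<285)
o,res=fit(P[k],[c[0],c[1],-.2,-.02,0]); p=o.x
print(n,k.sum(),np.round(p,3),"yaw deg",np.degrees(p[2]),"slope",np.degrees(p[3]),o.fun)
q,r_=res(p)
for lo in range(-90,90,30):
    kk=(q[:,0]>lo)&(q[:,0]<lo+30)&(np.abs(q[:,1])<88)
    print(lo,np.median(r_[kk]).round(2),end=" ")
print()
# comb in pan frame
ps=np.array([508.8,-71.9]); 
m=blue&(d>0)&(P[...,2]>.06)
Q=P[m]*1000; cs,sn=np.cos(p[2]),np.sin(p[2]); D=Q[:,:2]-p[:2]
q=np.stack([cs*D[:,0]+sn*D[:,1],-sn*D[:,0]+cs*D[:,1],Q[:,2]],1)
print("z hist",np.histogram(q[:,2],bins=range(60,200,10)))
for nm,lo,hi in [("bar",110,126),("tab",162,178)]:
    s=q[(q[:,2]>lo)&(q[:,2]<hi)]
    print(nm,len(s),cv2.minAreaRect(s[:,:2].astype(np.float32)),np.median(s[:,2]),"y",s[:,1].min().round(1),np.percentile(s[:,1],[.5,2]).round(1),s[:,1].max().round(1),"xmid",np.median(s[:,0]).round(2))
    for a in range(-85,90,20):
        t=s[np.abs(s[:,1]-a)<10]
        if len(t)>10: print(a,len(t),np.percentile(t[:,0],[3,50,97]).round(1),np.median(t[:,2]).round(2))
E
```

```text
wrist3 73660 [ 5.09067e+02 -7.27230e+01 -2.02000e-01 -1.90000e-02 -8.11000e-01] yaw deg -11.59117801902888 slope -1.0962896392465837 1.7248363422082404
-90 -0.21 -60 0.0 -30 0.02 0 -0.02 30 -0.05 60 -0.18 
z hist (array([   0,    0,    0,    0,    0, 2104,  110,    3,    7,   12,  268,
       1610,    0]), array([ 60,  70,  80,  90, 100, 110, 120, 130, 140, 150, 160, 170, 180,
       190]))
bar 2212 ((-1.0814628601074219, 2.6439056396484375), (12.729437828063965, 169.76840209960938), 0.008979211561381817) 118.86171637767475 y -82.2 [-82.1 -80.9] 87.5 xmid -1.28
-85 221 [-7.1 -1.4  4.9] 118.74
-65 616 [-7.2 -0.8  4.9] 118.92
-45 610 [-7.3 -1.4  5.1] 118.81
-25 387 [-7.4 -1.4  5.2] 118.85
55 35 [-6.7 -1.3  4.9] 118.7
75 314 [-6.8 -0.5  5. ] 118.94
tab 1876 ((-1.7707743644714355, 2.301797866821289), (50.98134231567383, 12.861916542053223), 89.99095916748047) 170.8148438523127 y -23.2 [-22.8 -22.4] 27.8 xmid -2.02
-25 420 [-7.6 -1.5  4.1] 170.41
-5 765 [-7.1 -2.   3.6] 170.93
15 642 [-7.  -2.   3.4] 170.93
35 49 [-6.8 -2.6  2.8] 170.53
```

```bash
python3 - <<'E'
from h import *
n="wrist3"; P,d=cloud(n); im=cv2.imread(f"pics/{n}.png").astype(int); K,T=load(n)
blue=((im[...,0]-im[...,2]>50)&(d>0)&(P[...,2]<.06)).astype(np.uint8)
blue[:,:160]=0; blue[:95]=0; blue[270:]=0
nc,lab,st,ce=cv2.connectedComponentsWithStats(blue)
a=np.radians(-11.59); o=np.array([509.07,-72.72])
for i in range(1,nc):
    if st[i,4]<8: continue
    Q=P[lab==i]*1000; D=Q[:,:2].mean(0)-o
    # use ray at height 39 instead of depth
    uv=np.argwhere(lab==i).mean(0)[::-1]; x,y=uv-[K[0,2],K[1,2]]; r=np.hypot(x,y); t=np.tan(r/K[0,0])/r
    ray=T[:3,:3].T@np.array([x*t,y*t,1]); c=-T[:3,:3].T@T[:3,3]; w=(c+ray*(.039-.0008-c[2])/ray[2])*1000; E=w[:2]-o
    f=lambda D:np.round([np.cos(a)*D[0]+np.sin(a)*D[1],-np.sin(a)*D[0]+np.cos(a)*D[1]],1)
    print(uv.round(),st[i,4],"depth",f(D),Q[:,2].mean().round(1),"ray",f(E))
E
```

```text
[320. 105.] 106 depth [-62.5 -71.7] 42.8 ray [-63.5 -71.7]
[315. 133.] 102 depth [-58.6 -45.5] 42.6 ray [-59.5 -45.1]
[184. 154.] 43 depth [ 62.5 -25.6] 40.5 ray [ 63.1 -25.2]
[175. 158.] 27 depth [ 70.9 -22.4] 40.5 ray [ 71.5 -22. ]
[316. 170.] 92 depth [-61.1 -11.3] 42.9 ray [-62.1 -10.3]
[187. 193.] 38 depth [61.3 12.2] 40.5 ray [61.9 12.9]
[319. 195.] 85 depth [-65.2  13.9] 42.7 ray [-66.2  15.3]
[179. 197.] 26 depth [69.4 16.1] 40.3 ray [69.9 16.8]
[186. 214.] 37 depth [64.4 34.5] 39.9 ray [64.8 35.1]
[178. 217.] 27 depth [72.8 37.4] 40.3 ray [73.3 38.2]
[197. 247.] 33 depth [55.6 70.8] 40.0 ray [56.  71.7]
[190. 250.] 23 depth [63.4 74.4] 40.4 ray [63.9 75.5]
```

Request:
jog_arm --targets '[[5, [-5, 0, 2.5], [0, 0, 0]], [5, [0, 12, 0], [0, 0, 0]], [5, [0, 16, 0], [0, 0, 0]], [5, [0, 10, 0], [0, 0, 0]], [5, [0, 4, 0], [0, 0, 0]]]'

```text
time: 6.2
tool_pos: [0.512, -0.0743, 0.0849]
tool_rot: [-1.572, -0.003, 2.941]
force: [-0.0, 0.4, -0.9]
finger_gap: 0.011
```

Request:
jog_arm --targets '[[5, [0, 0, 0], [0, 0, 0]], [5, [0, 0, 0], [0, 0, 0]], [5, [0, 0, 0], [0, 0, 0]]]'

```text
time: 6.45
tool_pos: [0.5136, -0.0751, 0.0882]
tool_rot: [-1.571, 0.001, 2.941]
force: [0.4, 0.0, -0.5]
finger_gap: 0.0108
```

```bash
cat > rel.py <<'E'
from fitpan import *
import sys
from shot import *
n="wrist"+sys.argv[1]; shot("wrist",sys.argv[1])
s,pp,R=cur(); print(s["time"],pp.round(2),R.as_euler('xyz',degrees=True).round(2),np.round(s["force"],1),np.round(s["torque"],2))
P,d=cloud(n); im=cv2.imread(f"pics/{n}.png").astype(int)
u=np.mgrid[:384,:512]; blue=(im[...,0]-im[...,2]>70); c=np.array([509.,-72.5]); zb=(pp[2]-10.5)
k=(d>0)&(np.abs(P[...,0]*1000-c[0])<180)&(np.abs(P[...,1]*1000-c[1])<180)&(P[...,2]<.055)&(P[...,2]>-.02)&(u[0]<285)
o,res=fit(P[k],[c[0],c[1],-.2,-.02,0]); p=o.x
print(k.sum(),np.round(p,3),"yaw",np.degrees(p[2]).round(2),"slope",np.degrees(p[3]).round(2),round(o.fun,2))
Q=P[blue&(d>0)&(P[...,2]>.055)]*1000; cs,sn=np.cos(p[2]),np.sin(p[2]); D=Q[:,:2]-p[:2]
q=np.stack([cs*D[:,0]+sn*D[:,1],-sn*D[:,0]+cs*D[:,1],Q[:,2]],1)
for nm,z in [("bar",zb),("tab",zb+52)]:
    s=q[np.abs(q[:,2]-z)<8]
    if len(s)>20: print(nm,len(s),np.round(np.concatenate([np.ravel(x) for x in cv2.minAreaRect(s[:,:2].astype(np.float32))]),2),"top z rel",(np.median(s[:,2])-p[4]).round(2),"y",s[:,1].min().round(1),s[:,1].max().round(1))
E
python3 rel.py 4
```

```text
6.5 [513.69 -75.16  88.31] [-8.999e+01  7.000e-02  1.685e+02] [ 0.2 -0.4 -0.8] [-0.06 -0.04  0.04]
86388 [ 5.08785e+02 -7.26410e+01 -2.01000e-01 -2.00000e-02 -8.33000e-01] yaw -11.52 slope -1.15 1.76
bar 2210 [ 4.8400e+00 -1.9000e-01  1.2730e+01  1.7004e+02  5.0000e-02] top z rel 78.29 y -85.2 84.8
tab 1848 [ 3.9  -0.76 12.84 50.89  0.74] top z rel 130.24 y -26.2 24.7
```

View pics/wrist4.png

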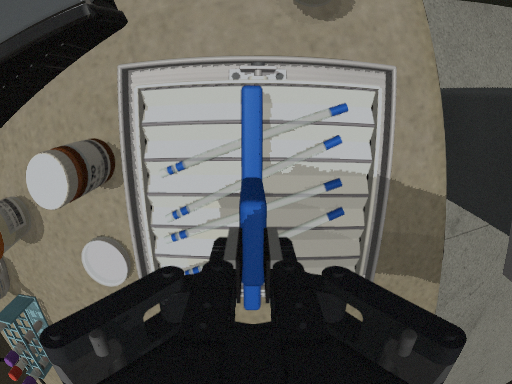

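Request:
jog_arm --targets '[[5, [0, 1, 0], [0, 0, 0]], [5, [0, 1.5, 0], [0, 0, 0]], [5, [0, 1.5, 0], [0, 0, 0]], [5, [0, 1, 0], [0, 0, 0]], [5, [0, 0.5, 0], [0, 0, 0]]]'

```text
time: 6.92
tool_pos: [0.5131, -0.0749, 0.0818]
tool_rot: [-1.571, -0.0, 2.941]
force: [-0.1, -0.2, -0.9]
finger_gap: 0.0111
```

Request:
jog_arm --targets '[[5, [0, 0.5, 0], [0, 0, 0]], [5, [0, 0.5, 0], [0, 0, 0]], [5, [0, 0, 0], [0, 0, 0]]]'

```text
time: 7.17
tool_pos: [0.5131, -0.0749, 0.0809]
tool_rot: [-1.571, -0.0, 2.941]
force: [0.3, -0.6, -1.0]
finger_gap: 0.0111
```

Request:
jog_arm --targets '[[5, [0, 0.4, 0], [0, 0, 0]], [5, [0, 0, 0], [0, 0, 0]], [5, [0, 0, 0], [0, 0, 0]]]'

```text
time: 7.42
tool_pos: [0.5132, -0.0749, 0.0807]
tool_rot: [-1.571, 0.0, 2.941]
force: [1.3, -0.4, -0.5]
finger_gap: 0.0112
```

Request:
jog_arm --targets '[[5, [0, 0.4, 0], [0, 0, 0]], [5, [0, 0, 0], [0, 0, 0]], [5, [0, 0, 0], [0, 0, 0]]]'

```text
time: 7.67
tool_pos: [0.5134, -0.075, 0.0805]
tool_rot: [-1.571, 0.001, 2.941]
force: [0.2, -0.3, 3.3]
finger_gap: 0.0107
```

Request:
jog_arm --targets '[[5, [1, -0.02, 0], [0, 0, 0]], [5, [2, -0.04, 0], [0, 0, 0]], [5, [2, -0.04, 0], [0, 0, 0]], [5, [2, -0.04, 0], [0, 0, 0]], [5, [2, -0.04, 0], [0, 0, 0]]]'

```text
time: 8.08
tool_pos: [0.5044, -0.0732, 0.0806]
tool_rot: [-1.571, 0.001, 2.941]
force: [2.4, -0.1, 2.7]
finger_gap: 0.0112
```

```bash
python3 - <<'E'
from plan import *
s,p,R=cur(); print(s["time"],p.round(2),R.as_euler('xyz',degrees=True),np.round(s["force"],2),np.round(s["torque"],2))
E
```

```text
8.0833 [504.43 -73.2   80.59] [-9.00009076e+01  4.16892585e-02  1.68500481e+02] [ 2.44 -0.13  2.72] [-0.09 -0.6  -0.  ]
```

Request:
jog_arm --targets '[[5, [2, -0.04, 0], [0, 0, 0]], [5, [2, -0.04, 0], [0, 0, 0]], [5, [2, -0.04, 0], [0, 0, 0]], [5, [2, -0.04, 0], [0, 0, 0]], [5, [2, -0.04, 0], [0, 0, 0]]]'

```text
time: 8.5
tool_pos: [0.4946, -0.0712, 0.0807]
tool_rot: [-1.571, 0.0, 2.941]
force: [2.4, -0.8, 2.5]
finger_gap: 0.0109
```

Request:
jog_arm --targets '[[5, [2, -0.04, 0], [0, 0, 0]], [5, [2, -0.04, 0], [0, 0, 0]], [5, [2, -0.04, 0], [0, 0, 0]], [5, [2, -0.04, 0], [0, 0, 0]], [5, [2, -0.04, 0], [0, 0, 0]]]'

```text
time: 8.92
tool_pos: [0.4847, -0.0692, 0.0809]
tool_rot: [-1.571, 0.0, 2.941]
force: [3.1, -0.9, 4.2]
finger_gap: 0.0111
```

Request:
jog_arm --targets '[[5, [2, -0.05, 0], [0, 0, 0]], [5, [2, -0.05, 0], [0, 0, 0]], [5, [2, -0.05, 0], [0, 0, 0]], [5, [2, -0.04, 0], [0, 0, 0]], [5, [2, -0.04, 0], [0, 0, 0]]]'

```text
time: 9.33
tool_pos: [0.4748, -0.0672, 0.0811]
tool_rot: [-1.571, 0.0, 2.941]
force: [2.9, -0.5, 3.4]
finger_gap: 0.0109
```

Request:
jog_arm --targets '[[5, [2, -0.04, 0], [0, 0, 0]], [5, [2, -0.04, 0], [0, 0, 0]], [5, [2, -0.04, 0], [0, 0, 0]], [5, [2, -0.04, 0], [0, 0, 0]], [5, [2, -0.04, 0], [0, 0, 0]]]'

```text
time: 9.75
tool_pos: [0.465, -0.0651, 0.0812]
tool_rot: [-1.571, 0.0, 2.941]
force: [3.0, -1.4, 3.9]
finger_gap: 0.0111
```

```bash
python3 rel.py 5
```

```text
9.8 [464.72 -65.07  81.23] [-9.0000e+01 -1.0000e-02  1.6851e+02] [ 2.  -0.6  3.6] [-0.18 -0.78 -0.01]
86605 [ 5.08954e+02 -7.26170e+01 -2.00000e-01 -2.00000e-02 -7.98000e-01] yaw -11.49 slope -1.15 1.73
bar 2203 [-42.19  -0.33 169.75  12.71  89.91] top z rel 71.41 y -85.2 84.6
tab 1872 [-45.48  -0.61  51.64  12.93  89.32] top z rel 123.25 y -26.4 25.2
```

View pics/wrist5.png

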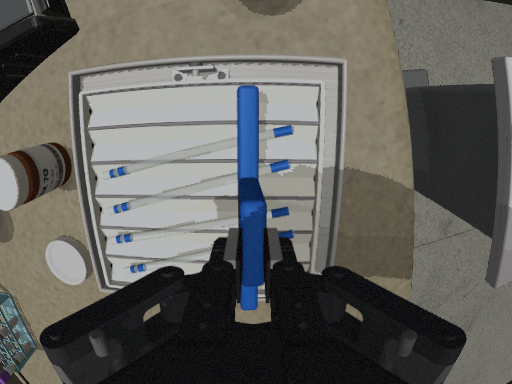

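Request:
jog_arm --targets '[[5, [2, -0.07, 0], [0, 0, 0]], [5, [2, -0.07, 0], [0, 0, 0]], [5, [2, -0.05, 0], [0, 0, 0]], [5, [2, -0.04, 0], [0, 0, 0]], [5, [2, -0.04, 0], [0, 0, 0]]]'

```text
time: 10.22
tool_pos: [0.4552, -0.0632, 0.0815]
tool_rot: [-1.571, 0.0, 2.941]
force: [2.4, -0.5, 3.6]
finger_gap: 0.0109
```

Request:
jog_arm --targets '[[5, [2, -0.04, 0], [0, 0, 0]], [5, [2, -0.04, 0], [0, 0, 0]], [5, [2, -0.04, 0], [0, 0, 0]], [5, [2, -0.04, 0], [0, 0, 0]], [5, [2, -0.04, 0], [0, 0, 0]]]'

```text
time: 10.63
tool_pos: [0.4454, -0.0612, 0.0817]
tool_rot: [-1.571, 0.0, 2.941]
force: [3.1, -0.7, 3.7]
finger_gap: 0.0108
```

Request:
jog_arm --targets '[[5, [2, -0.08, 0], [0, 0, 0]], [5, [2, -0.06, 0], [0, 0, 0]], [5, [2, -0.06, 0], [0, 0, 0]], [5, [2, -0.04, 0], [0, 0, 0]], [5, [2, -0.04, 0], [0, 0, 0]]]'

```text
time: 11.05
tool_pos: [0.4355, -0.0591, 0.0819]
tool_rot: [-1.571, -0.0, 2.941]
force: [2.2, -1.6, 3.4]
finger_gap: 0.011
```

Request:
jog_arm --targets '[[5, [2, -0.04, 0], [0, 0, 0]], [5, [2, -0.04, 0], [0, 0, 0]], [5, [2, -0.04, 0], [0, 0, 0]], [5, [2, -0.04, 0], [0, 0, 0]], [5, [1, -0.02, 0], [0, 0, 0]]]'

```text
time: 11.47
tool_pos: [0.4266, -0.0573, 0.0821]
tool_rot: [-1.571, -0.0, 2.941]
force: [2.6, -0.1, 1.9]
finger_gap: 0.0108
```

```bash
python3 rel.py 6
```

```text
11.5167 [426.6  -57.31  82.1 ] [-9.001e+01 -1.000e-02  1.685e+02] [ 2.  -0.5  2.5] [-0.16 -0.67 -0.04]
81575 [ 5.09015e+02 -7.26670e+01 -2.01000e-01 -2.00000e-02 -7.37000e-01] yaw -11.52 slope -1.14 1.56
bar 2243 [-8.1960e+01 -8.0000e-02  1.3160e+01  1.7019e+02  1.6000e-01] top z rel 72.21 y -85.2 85.0
tab 1892 [-84.92  -0.73  12.84  51.2    0.34] top z rel 124.08 y -26.3 24.9
```

View pics/wrist6.png

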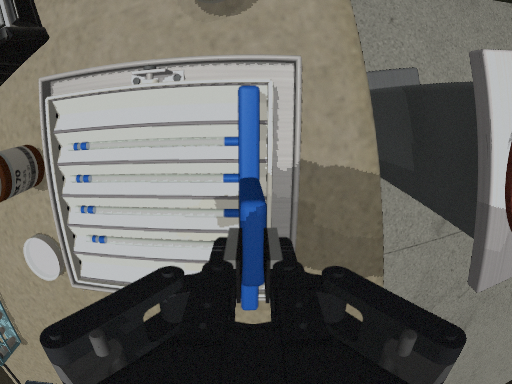

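Request:
jog_arm --targets '[[5, [2, -0.04, 0], [0, 0, 0]], [5, [2, -0.04, 0], [0, 0, 0]], [5, [2, -0.04, 0], [0, 0, 0]], [5, [2, -0.04, 0], [0, 0, 0]], [5, [1, -0.02, 0], [0, 0, 0]]]'

```text
time: 11.93
tool_pos: [0.4178, -0.0555, 0.0823]
tool_rot: [-1.571, -0.0, 2.941]
force: [2.0, 0.2, 2.6]
finger_gap: 0.0109
```

```bash
python3 rel.py 7
```

```text
11.9833 [417.79 -55.51  82.28] [-9.001e+01 -1.000e-02  1.685e+02] [1.5 0.3 1.5] [-0.12 -0.53  0.02]
79991 [ 5.09068e+02 -7.26940e+01 -2.01000e-01 -2.00000e-02 -7.53000e-01] yaw -11.5 slope -1.13 1.52
bar 2220 [-9.1100e+01 -1.2000e-01  1.7003e+02  1.2830e+01  9.0000e+01] top z rel 72.4 y -85.1 84.9
tab 1904 [-93.87  -0.7   50.95  12.91  89.95] top z rel 124.31 y -26.2 24.8
```

Request:
jog_arm --targets '[[5, [-1, 0.01, 0], [0, 0, 0]], [5, [-2, 0.02, 0], [0, 0, 0]], [5, [-2, 0.04, 0], [0, 0, 0]], [5, [-2, 0.04, 0], [0, 0, 0]], [5, [-2, 0.04, 0], [0, 0, 0]]]'

```text
time: 12.4
tool_pos: [0.4263, -0.0573, 0.0821]
tool_rot: [-1.571, -0.002, 2.941]
force: [-4.0, 1.0, 8.8]
finger_gap: 0.0108
```

Request:
jog_arm --targets '[[5, [-2, 0.04, 0], [0, 0, 0]], [5, [-2, 0.04, 0], [0, 0, 0]], [5, [-2, 0.04, 0], [0, 0, 0]], [5, [-2, 0.04, 0], [0, 0, 0]], [5, [-2, 0.04, 0], [0, 0, 0]]]'

```text
time: 12.82
tool_pos: [0.4354, -0.059, 0.0818]
tool_rot: [-1.571, -0.004, 2.941]
force: [-5.5, 0.6, 9.2]
finger_gap: 0.0113
```

Request:
jog_arm --targets '[[5, [-2, -0.15, 0], [0, 0, 0]], [5, [-2, -0.1, 0], [0, 0, 0]], [5, [-2, 0.0, 0], [0, 0, 0]], [5, [-2, 0.02, 0], [0, 0, 0]], [5, [-2, 0.03, 0], [0, 0, 0]]]'

```text
time: 13.23
tool_pos: [0.4454, -0.061, 0.0817]
tool_rot: [-1.571, -0.003, 2.941]
force: [-4.6, 0.6, 5.3]
finger_gap: 0.0112
```

```bash
python3 rel.py 8
```

```text
13.2833 [445.71 -61.11  81.75] [-90.01  -0.17 168.5 ] [-3.4  0.8  6.2] [ 0.31  1.27 -0.03]
84331 [ 5.08978e+02 -7.26280e+01 -2.02000e-01 -2.00000e-02 -7.50000e-01] yaw -11.56 slope -1.13 1.58
bar 2209 [-69.08  -0.46  12.75 169.45   0.17] top z rel 71.89 y -85.2 84.3
tab 1872 [-65.41  -0.6   51.02  12.87  89.49] top z rel 123.77 y -26.1 24.9
```

Request:
jog_arm --targets '[[5, [-2, -0.1, 0], [0, 0, 0]], [5, [-2, -0.06, 0], [0, 0, 0]], [5, [-2, 0.04, 0], [0, 0, 0]], [5, [-2, 0.04, 0], [0, 0, 0]], [5, [-2, 0.04, 0], [0, 0, 0]]]'

```text
time: 13.7
tool_pos: [0.4565, -0.0634, 0.0818]
tool_rot: [-1.571, -0.0, 2.941]
force: [-0.4, 0.5, 0.5]
finger_gap: 0.0109
```

Request:
jog_arm --targets '[[5, [-2.5, 0.05, 0], [0, 0, 0]], [5, [-2.5, 0.05, 0], [0, 0, 0]], [5, [-2.5, 0.05, 0], [0, 0, 0]], [5, [-2.5, 0.05, 0], [0, 0, 0]], [5, [-2.5, 0.05, 0], [0, 0, 0]]]'

```text
time: 14.12
tool_pos: [0.4689, -0.0659, 0.0819]
tool_rot: [-1.571, 0.0, 2.941]
force: [-1.0, 0.3, 0.0]
finger_gap: 0.0111
```

Request:
jog_arm --targets '[[5, [-1, 0.15, 0], [0, 0, 0]], [5, [-2, 0.1, 0], [0, 0, 0]], [5, [-2, 0.04, 0], [0, 0, 0]]]'

```text
time: 14.37
tool_pos: [0.4736, -0.0669, 0.0816]
tool_rot: [-1.571, -0.0, 2.941]
force: [-0.0, -0.4, -0.6]
finger_gap: 0.0111
```

Request:
jog_arm --targets '[[5, [-2, 0.05, 0], [0, 0, 0]], [5, [-2, 0.05, 0], [0, 0, 0]], [5, [-2, 0.05, 0], [0, 0, 0]]]'

```text
time: 14.62
tool_pos: [0.4796, -0.0681, 0.0815]
tool_rot: [-1.571, 0.0, 2.941]
force: [0.6, 0.4, -0.7]
finger_gap: 0.0112
```

Request:
jog_arm --targets '[[5, [0, 0.2, 0], [0, 0, 0]], [5, [0, 0.2, 0], [0, 0, 0]], [5, [0, 0, 0], [0, 0, 0]]]'

```text
time: 14.87
tool_pos: [0.4795, -0.0681, 0.0813]
tool_rot: [-1.571, 0.0, 2.941]
force: [0.4, 0.2, 0.6]
finger_gap: 0.0111
```

```bash
python3 rel.py 9
```

```text
14.9167 [479.49 -68.13  81.3 ] [-9.000e+01  2.000e-02  1.685e+02] [-0.1 -1.   0.1] [-0.07  0.03  0.02]
87736 [ 5.08934e+02 -7.26980e+01 -2.02000e-01 -2.00000e-02 -7.65000e-01] yaw -11.6 slope -1.13 1.66
bar 2221 [-2.9920e+01 -1.6000e-01  1.3140e+01  1.7018e+02  1.4000e-01] top z rel 71.34 y -85.2 84.9
tab 1845 [-30.75  -0.63  50.78  12.84  89.81] top z rel 123.28 y -26.0 24.8
```

Request:
jog_arm --targets '[[5, [0, 0.15, 0], [0, 0, 0]], [5, [1.5, -0.02, 0], [0, 0, 0]], [5, [3, -0.06, 0], [0, 0, 0]], [5, [3, -0.06, 0], [0, 0, 0]], [5, [3, -0.06, 0], [0, 0, 0]]]'

```text
time: 15.33
tool_pos: [0.469, -0.066, 0.0813]
tool_rot: [-1.571, 0.001, 2.941]
force: [0.2, -0.2, 0.8]
finger_gap: 0.011
```

Request:
jog_arm --targets '[[5, [3, -0.06, 0], [0, 0, 0]], [5, [3, -0.06, 0], [0, 0, 0]], [5, [3, -0.06, 0], [0, 0, 0]], [5, [3, -0.06, 0], [0, 0, 0]]]'

```text
time: 15.67
tool_pos: [0.4572, -0.0636, 0.0816]
tool_rot: [-1.571, 0.001, 2.941]
force: [0.8, 0.4, 1.8]
finger_gap: 0.0111
```

Request:
jog_arm --targets '[[5, [3, -0.06, 0], [0, 0, 0]], [5, [3, -0.06, 0], [0, 0, 0]], [5, [3, -0.06, 0], [0, 0, 0]], [5, [3, -0.06, 0], [0, 0, 0]], [5, [3, -0.06, 0], [0, 0, 0]]]'

```text
time: 16.08
tool_pos: [0.4424, -0.0606, 0.0818]
tool_rot: [-1.571, 0.0, 2.941]
force: [2.3, 0.0, 2.1]
finger_gap: 0.0108
```

Request:
jog_arm --targets '[[5, [3, -0.06, 0], [0, 0, 0]], [5, [3, -0.06, 0], [0, 0, 0]], [5, [3, -0.06, 0], [0, 0, 0]], [5, [3, -0.06, 0], [0, 0, 0]], [5, [3, -0.06, 0], [0, 0, 0]]]'

```text
time: 16.5
tool_pos: [0.4277, -0.0576, 0.0821]
tool_rot: [-1.571, 0.0, 2.941]
force: [2.6, 0.2, 3.0]
finger_gap: 0.011
```

Request:
jog_arm --targets '[[5, [3, -0.06, 0], [0, 0, 0]], [5, [3, -0.06, 0], [0, 0, 0]], [5, [3, -0.06, 0], [0, 0, 0]], [5, [1, -0.02, 0], [0, 0, 0]], [5, [0, 0, 0], [0, 0, 0]]]'

```text
time: 16.92
tool_pos: [0.418, -0.0556, 0.0823]
tool_rot: [-1.571, 0.0, 2.941]
force: [2.5, -0.1, 3.8]
finger_gap: 0.0111
```

Request:
jog_arm --targets '[[5, [-1, -0.1, 0], [0, 0, 0]], [5, [-2, -0.05, 0], [0, 0, 0]], [5, [-2, 0.02, 0], [0, 0, 0]], [5, [-2, 0.04, 0], [0, 0, 0]]]'

```text
time: 17.25
tool_pos: [0.4245, -0.0569, 0.0822]
tool_rot: [-1.571, -0.002, 2.941]
force: [-1.4, 0.7, 7.2]
finger_gap: 0.011
```

Request:
jog_arm --targets '[[5, [-2, 0.04, 0], [0, 0, 0]], [5, [-2, 0.04, 0], [0, 0, 0]], [5, [-2, 0.04, 0], [0, 0, 0]]]'

```text
time: 17.5
tool_pos: [0.4296, -0.0579, 0.0819]
tool_rot: [-1.571, -0.003, 2.941]
force: [-5.7, 0.7, 8.4]
finger_gap: 0.0109
```

Request:
jog_arm --targets '[[5, [-2, -0.1, 0], [0, 0, 0]], [5, [-2, -0.02, 0], [0, 0, 0]], [5, [-2, 0.03, 0], [0, 0, 0]]]'

```text
time: 17.75
tool_pos: [0.4355, -0.059, 0.0819]
tool_rot: [-1.571, -0.004, 2.941]
force: [-5.4, 0.7, 6.8]
finger_gap: 0.011
```

Request:
jog_arm --targets '[[5, [-2, 0.02, 0], [0, 0, 0]], [5, [-2, 0.03, 0], [0, 0, 0]], [5, [-2, 0.04, 0], [0, 0, 0]]]'

```text
time: 18.0
tool_pos: [0.4413, -0.0602, 0.0818]
tool_rot: [-1.571, -0.004, 2.941]
force: [-4.9, 0.5, 6.9]
finger_gap: 0.0109
```

Request:
jog_arm --targets '[[5, [-2, -0.03, 0], [0, 0, 0]], [5, [-2, 0.02, 0], [0, 0, 0]], [5, [-2, 0.04, 0], [0, 0, 0]]]'

```text
time: 18.25
tool_pos: [0.4473, -0.0614, 0.0817]
tool_rot: [-1.571, -0.004, 2.941]
force: [-4.4, 0.4, 7.1]
finger_gap: 0.0112
```

Request:
jog_arm --targets '[[5, [-2, 0.02, 0], [0, 0, 0]], [5, [-2, 0.03, 0], [0, 0, 0]], [5, [-2, 0.04, 0], [0, 0, 0]]]'

```text
time: 18.5
tool_pos: [0.4531, -0.0626, 0.0815]
tool_rot: [-1.571, -0.004, 2.941]
force: [-4.3, 1.8, 7.1]
finger_gap: 0.011
```

Request:
jog_arm --targets '[[5, [-2, 0.0, 0], [0, 0, 0]], [5, [-2, 0.02, 0], [0, 0, 0]], [5, [-2, 0.03, 0], [0, 0, 0]]]'

```text
time: 18.75
tool_pos: [0.459, -0.0638, 0.0815]
tool_rot: [-1.571, -0.003, 2.941]
force: [-3.9, 0.1, 6.0]
finger_gap: 0.0109
```

Request:
jog_arm --targets '[[5, [-2, 0.01, 0], [0, 0, 0]], [5, [-2, 0.02, 0], [0, 0, 0]], [5, [-2, 0.04, 0], [0, 0, 0]]]'

```text
time: 19.0
tool_pos: [0.4649, -0.065, 0.0814]
tool_rot: [-1.571, -0.003, 2.941]
force: [-3.6, 1.7, 6.5]
finger_gap: 0.0108
```

Contact is steady at about 6–7 N. I'm keeping the line and easing it slightly.

Request:
jog_arm --targets '[[5, [-2, 0.02, 0], [0, 0, 0]], [5, [-2, 0.03, 0], [0, 0, 0]], [5, [-2, 0.04, 0], [0, 0, 0]], [5, [-2, 0.04, 0], [0, 0, 0]]]'

```text
time: 19.33
tool_pos: [0.4728, -0.0666, 0.0812]
tool_rot: [-1.571, -0.003, 2.941]
force: [-3.9, 1.0, 5.7]
finger_gap: 0.011
```

Request:
jog_arm --targets '[[5, [-2, 0.02, 0], [0, 0, 0]], [5, [-2, 0.03, 0], [0, 0, 0]], [5, [-2, 0.04, 0], [0, 0, 0]], [5, [-2, 0.04, 0], [0, 0, 0]]]'

```text
time: 19.67
tool_pos: [0.4806, -0.0682, 0.0811]
tool_rot: [-1.571, -0.003, 2.941]
force: [-4.6, 1.2, 6.4]
finger_gap: 0.0108
```

```bash
python3 rel.py 10
```

```text
19.7167 [480.93 -68.27  81.07] [-90.01  -0.18 168.5 ] [-3.5  1.6  4. ] [ 0.34  1.16 -0.02]
87938 [ 5.08934e+02 -7.25680e+01 -2.02000e-01 -2.00000e-02 -7.64000e-01] yaw -11.58 slope -1.13 1.66
bar 2236 [-32.59  -0.29 169.72  13.32  89.95] top z rel 71.2 y -85.1 84.6
tab 1844 [-29.48  -0.48  51.44  12.82  89.86] top z rel 123.09 y -26.2 25.2
```

View pics/wrist10.png

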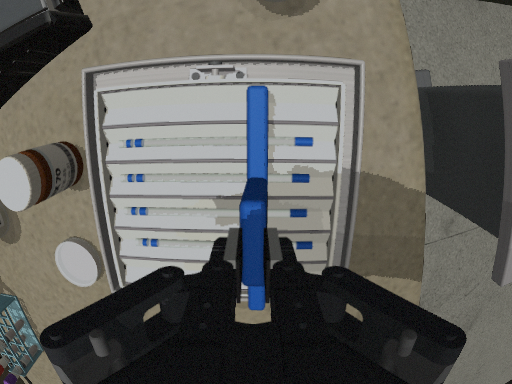

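Request:
jog_arm --targets '[[5, [-3, 0.04, 0], [0, 0, 0]], [5, [-3, 0.05, 0], [0, 0, 0]], [5, [-3, 0.05, 0], [0, 0, 0]], [5, [-3, 0.05, 0], [0, 0, 0]]]'

```text
time: 20.05
tool_pos: [0.4924, -0.0706, 0.0808]
tool_rot: [-1.571, -0.003, 2.941]
force: [-4.3, 0.4, 5.4]
finger_gap: 0.0108
```

Request:
jog_arm --targets '[[5, [-3, 0.05, 0], [0, 0, 0]], [5, [-3, 0.05, 0], [0, 0, 0]], [5, [-3, 0.05, 0], [0, 0, 0]], [5, [-3, 0.05, 0], [0, 0, 0]]]'

```text
time: 20.38
tool_pos: [0.5042, -0.073, 0.0806]
tool_rot: [-1.571, -0.003, 2.941]
force: [-3.4, 1.3, 6.2]
finger_gap: 0.0105
```

Request:
jog_arm --targets '[[5, [-3, 0.04, 0], [0, 0, 0]], [5, [-3, 0.05, 0], [0, 0, 0]], [5, [-3, 0.05, 0], [0, 0, 0]], [5, [-3, 0.05, 0], [0, 0, 0]]]'

```text
time: 20.72
tool_pos: [0.516, -0.0753, 0.0804]
tool_rot: [-1.571, -0.003, 2.941]
force: [-3.7, 0.5, 4.9]
finger_gap: 0.0107
```

Request:
jog_arm --targets '[[5, [-3, 0.04, 0], [0, 0, 0]], [5, [-3, 0.05, 0], [0, 0, 0]], [5, [-3, 0.05, 0], [0, 0, 0]], [5, [-3, 0.05, 0], [0, 0, 0]]]'

```text
time: 21.05
tool_pos: [0.5278, -0.0778, 0.0802]
tool_rot: [-1.571, -0.003, 2.941]
force: [-3.3, 0.4, 5.1]
finger_gap: 0.0111
```

Request:
jog_arm --targets '[[5, [-3, 0.05, 0], [0, 0, 0]], [5, [-3, 0.05, 0], [0, 0, 0]], [5, [-3, 0.06, 0], [0, 0, 0]], [5, [-3, 0.05, 0], [0, 0, 0]]]'

```text
time: 21.38
tool_pos: [0.5395, -0.0802, 0.0799]
tool_rot: [-1.571, -0.003, 2.941]
force: [-4.0, 0.7, 4.9]
finger_gap: 0.0109
```

Request:
jog_arm --targets '[[5, [-3, 0.05, 0], [0, 0, 0]], [5, [-3, 0.06, 0], [0, 0, 0]], [5, [-3, 0.05, 0], [0, 0, 0]], [5, [-3, 0.05, 0], [0, 0, 0]]]'

```text
time: 21.72
tool_pos: [0.5513, -0.0825, 0.0797]
tool_rot: [-1.571, -0.003, 2.941]
force: [-2.9, 0.1, 5.1]
finger_gap: 0.0113
```

Request:
jog_arm --targets '[[5, [-3, 0.05, 0], [0, 0, 0]], [5, [-3, 0.06, 0], [0, 0, 0]], [5, [-3, 0.05, 0], [0, 0, 0]], [5, [-3, 0.05, 0], [0, 0, 0]]]'

```text
time: 22.05
tool_pos: [0.5642, -0.0853, 0.0796]
tool_rot: [-1.571, -0.001, 2.941]
force: [0.4, 0.0, -1.7]
finger_gap: 0.011
```

Request:
jog_arm --targets '[[5, [-3, 0.05, 0], [0, 0, 0]], [5, [-3, 0.06, 0], [0, 0, 0]], [5, [-3, 0.05, 0], [0, 0, 0]], [5, [-3, 0.05, 0], [0, 0, 0]]]'

```text
time: 22.38
tool_pos: [0.5762, -0.0877, 0.0799]
tool_rot: [-1.571, -0.0, 2.941]
force: [0.2, -0.1, -1.6]
finger_gap: 0.0109
```

Request:
jog_arm --targets '[[5, [-3, 0.05, 0], [0, 0, 0]], [5, [-3, 0.06, 0], [0, 0, 0]], [5, [-3, 0.05, 0], [0, 0, 0]], [5, [-3, 0.05, 0], [0, 0, 0]]]'

```text
time: 22.72
tool_pos: [0.588, -0.0901, 0.0798]
tool_rot: [-1.571, 0.0, 2.941]
force: [-0.8, -0.1, -0.9]
finger_gap: 0.0111
```

```bash
python3 rel.py 11
```

```text
22.7667 [588.37 -90.32  79.84] [-9.000e+01  3.000e-02  1.685e+02] [-0.2 -1.  -1.3] [-0.03  0.05 -0.01]
84632 [ 5.08901e+02 -7.26200e+01 -2.00000e-01 -1.90000e-02 -8.20000e-01] yaw -11.45 slope -1.08 1.54
bar 2216 [ 49.81 -58.26 285.54  89.18  61.75] top z rel 69.92 y -162.9 84.7
tab 1844 [79.72 -0.43 12.9  51.02  0.76] top z rel 121.85 y -25.9 25.0
```

View pics/wrist11.png

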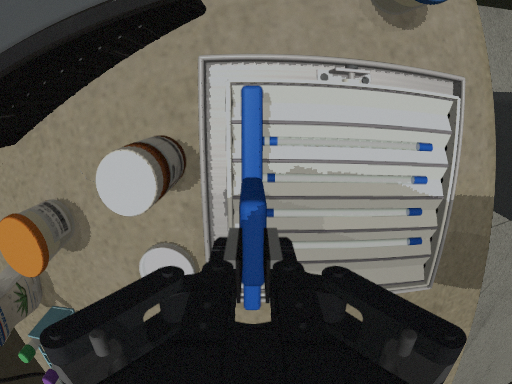

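Request:
jog_arm --targets '[[5, [0, 0.2, 0], [0, 0, 0]], [5, [0, 0.1, 0], [0, 0, 0]], [5, [0, 0.0, 0], [0, 0, 0]]]'

```text
time: 23.02
tool_pos: [0.5875, -0.0901, 0.0795]
tool_rot: [-1.571, -0.0, 2.941]
force: [-0.5, 0.4, -0.8]
finger_gap: 0.0113
```

Request:
jog_arm --targets '[[5, [0, 0.1, 0], [0, 0, 0]], [5, [0, 0.1, 0], [0, 0, 0]], [5, [0, 0.0, 0], [0, 0, 0]]]'

```text
time: 23.27
tool_pos: [0.5876, -0.0901, 0.0794]
tool_rot: [-1.571, 0.0, 2.941]
force: [0.1, -0.0, -0.5]
finger_gap: 0.0111
```

Request:
jog_arm --targets '[[5, [0, 0.15, 0], [0, 0, 0]], [5, [0, 0.1, 0], [0, 0, 0]], [5, [0, 0.0, 0], [0, 0, 0]]]'

```text
time: 23.52
tool_pos: [0.5877, -0.0901, 0.0792]
tool_rot: [-1.571, 0.0, 2.941]
force: [-0.3, -0.3, -0.5]
finger_gap: 0.011
```

Request:
jog_arm --targets '[[5, [2, -0.04, 0], [0, 0, 0]], [5, [3, -0.06, 0], [0, 0, 0]], [5, [3, -0.06, 0], [0, 0, 0]], [5, [3, -0.06, 0], [0, 0, 0]], [5, [3, -0.06, 0], [0, 0, 0]]]'

```text
time: 23.93
tool_pos: [0.5736, -0.0872, 0.0794]
tool_rot: [-1.571, 0.0, 2.941]
force: [-0.1, 0.3, -1.3]
finger_gap: 0.0113
```

Request:
jog_arm --targets '[[5, [0, 0.15, 0], [0, 0, 0]], [5, [0, 0.15, 0], [0, 0, 0]], [5, [0, 0.0, 0], [0, 0, 0]]]'

```text
time: 24.18
tool_pos: [0.574, -0.0873, 0.0793]
tool_rot: [-1.571, 0.0, 2.941]
force: [-0.2, 1.1, 1.9]
finger_gap: 0.0109
```

Request:
jog_arm --targets '[[5, [0, 0.1, 0], [0, 0, 0]], [5, [0, 0.1, 0], [0, 0, 0]], [5, [0, 0.0, 0], [0, 0, 0]]]'

```text
time: 24.43
tool_pos: [0.5742, -0.0874, 0.0792]
tool_rot: [-1.571, 0.001, 2.941]
force: [-0.1, 0.2, 4.5]
finger_gap: 0.0112
```

Request:
jog_arm --targets '[[5, [2, -0.12, 0], [0, 0, 0]], [5, [3, -0.06, 0], [0, 0, 0]], [5, [3, -0.06, 0], [0, 0, 0]], [5, [3, -0.06, 0], [0, 0, 0]], [5, [3, -0.06, 0], [0, 0, 0]]]'

```text
time: 24.85
tool_pos: [0.5602, -0.0846, 0.0794]
tool_rot: [-1.571, 0.001, 2.941]
force: [2.2, -1.3, 3.4]
finger_gap: 0.0109
```

Request:
jog_arm --targets '[[5, [3, -0.06, 0], [0, 0, 0]], [5, [3, -0.06, 0], [0, 0, 0]], [5, [3, -0.06, 0], [0, 0, 0]], [5, [3, -0.06, 0], [0, 0, 0]]]'

```text
time: 25.18
tool_pos: [0.5483, -0.0821, 0.0796]
tool_rot: [-1.571, 0.0, 2.941]
force: [3.2, -1.0, 3.2]
finger_gap: 0.011
```

Request:
jog_arm --targets '[[5, [3.5, -0.08, 0], [0, 0, 0]], [5, [4, -0.08, 0], [0, 0, 0]], [5, [4, -0.08, 0], [0, 0, 0]], [5, [4, -0.08, 0], [0, 0, 0]], [5, [4, -0.08, 0], [0, 0, 0]]]'

```text
time: 25.6
tool_pos: [0.529, -0.0782, 0.08]
tool_rot: [-1.571, 0.0, 2.941]
force: [1.8, -0.9, 3.3]
finger_gap: 0.011
```

Request:
jog_arm --targets '[[5, [4, -0.08, 0], [0, 0, 0]], [5, [4, -0.08, 0], [0, 0, 0]], [5, [4, -0.08, 0], [0, 0, 0]], [5, [4, -0.08, 0], [0, 0, 0]], [5, [4, -0.08, 0], [0, 0, 0]]]'

```text
time: 26.02
tool_pos: [0.5094, -0.0742, 0.0803]
tool_rot: [-1.571, 0.0, 2.941]
force: [2.7, -0.8, 3.4]
finger_gap: 0.0109
```

Request:
jog_arm --targets '[[5, [4, -0.08, 0], [0, 0, 0]], [5, [4, -0.08, 0], [0, 0, 0]], [5, [4, -0.08, 0], [0, 0, 0]], [5, [4, -0.08, 0], [0, 0, 0]], [5, [4, -0.08, 0], [0, 0, 0]]]'

```text
time: 26.43
tool_pos: [0.4898, -0.0702, 0.0807]
tool_rot: [-1.571, 0.0, 2.941]
force: [3.2, -0.4, 3.6]
finger_gap: 0.0109
```

Request:
jog_arm --targets '[[5, [4, -0.08, 0], [0, 0, 0]], [5, [4, -0.08, 0], [0, 0, 0]], [5, [4, -0.08, 0], [0, 0, 0]], [5, [4, -0.08, 0], [0, 0, 0]], [5, [4, -0.08, 0], [0, 0, 0]]]'

```text
time: 26.85
tool_pos: [0.4702, -0.0662, 0.0811]
tool_rot: [-1.571, 0.0, 2.941]
force: [3.4, -1.7, 3.8]
finger_gap: 0.0112
```

Request:
jog_arm --targets '[[5, [4, -0.08, 0], [0, 0, 0]], [5, [4, -0.08, 0], [0, 0, 0]], [5, [4, -0.08, 0], [0, 0, 0]], [5, [4, -0.08, 0], [0, 0, 0]], [5, [4, -0.08, 0], [0, 0, 0]]]'

```text
time: 27.27
tool_pos: [0.4506, -0.0622, 0.0815]
tool_rot: [-1.571, 0.0, 2.941]
force: [3.0, -1.0, 4.4]
finger_gap: 0.0109
```

Request:
jog_arm --targets '[[5, [4, -0.1, 0], [0, 0, 0]], [5, [4, -0.1, 0], [0, 0, 0]], [5, [4, -0.08, 0], [0, 0, 0]], [5, [4, -0.08, 0], [0, 0, 0]], [5, [4, -0.08, 0], [0, 0, 0]]]'

```text
time: 27.68
tool_pos: [0.4309, -0.0582, 0.0819]
tool_rot: [-1.571, -0.0, 2.941]
force: [3.3, 0.1, 4.0]
finger_gap: 0.0111
```

Request:
jog_arm --targets '[[5, [4, -0.08, 0], [0, 0, 0]], [5, [4, -0.08, 0], [0, 0, 0]], [5, [3, -0.06, 0], [0, 0, 0]], [5, [2, -0.04, 0], [0, 0, 0]], [5, [0, 0, 0], [0, 0, 0]]]'

```text
time: 28.1
tool_pos: [0.4183, -0.0556, 0.0822]
tool_rot: [-1.571, -0.0, 2.941]
force: [2.6, -0.2, 3.2]
finger_gap: 0.0111
```

```bash
python3 rel.py 12
```

```text
28.15 [418.45 -55.68  82.2 ] [-90.01  -0.   168.5 ] [ 2.4 -0.6  3.6] [-0.11 -0.72 -0.01]
80080 [ 5.08554e+02 -7.26010e+01 -2.01000e-01 -2.00000e-02 -7.45000e-01] yaw -11.51 slope -1.15 1.53
bar 2248 [-9.0080e+01 -1.2000e-01  1.3060e+01  1.7024e+02  5.0000e-02] top z rel 72.31 y -85.2 85.0
tab 1899 [-93.13  -0.7   12.84  50.96   0.7 ] top z rel 124.19 y -26.2 24.8
```

Request:
jog_arm --targets '[[5, [-0.8, -0.05, 0], [0, 0, -1]], [5, [-0.8, -0.05, 0], [0, 0, -1]], [5, [-0.8, -0.05, 0], [0, 0, -1]], [5, [-0.8, -0.05, 0], [0, 0, -1]]]'

```text
time: 28.48
tool_pos: [0.4216, -0.0563, 0.0823]
tool_rot: [-1.571, -0.071, 2.941]
force: [2.4, -0.2, 5.6]
finger_gap: 0.011
```

Request:
jog_arm --targets '[[5, [-1, -0.05, 0], [0, 0, 0]], [5, [-2, -0.1, 0], [0, 0, 0]], [5, [-2, -0.1, 0], [0, 0, 0]]]'

```text
time: 28.73
tool_pos: [0.426, -0.0571, 0.082]
tool_rot: [-1.571, -0.072, 2.941]
force: [-1.4, 0.3, 7.5]
finger_gap: 0.011
```

Request:
jog_arm --targets '[[5, [-2, -0.2, 0], [0, 0, 0]], [5, [-2, -0.15, 0], [0, 0, 0]], [5, [-2, -0.1, 0], [0, 0, 0]]]'

```text
time: 28.98
tool_pos: [0.4308, -0.058, 0.0816]
tool_rot: [-1.571, -0.074, 2.941]
force: [-4.0, 0.4, 6.8]
finger_gap: 0.0112
```

Request:
jog_arm --targets '[[5, [-2, -0.1, 0], [0, 0, 0]], [5, [-2, -0.1, 0], [0, 0, 0]], [5, [-2, -0.1, 0], [0, 0, 0]]]'

```text
time: 29.23
tool_pos: [0.4364, -0.0591, 0.0814]
tool_rot: [-1.571, -0.075, 2.941]
force: [-4.6, 0.5, 6.9]
finger_gap: 0.0109
```

Request:
jog_arm --targets '[[5, [-2, -0.16, 0], [0, 0, 0]], [5, [-2, -0.12, 0], [0, 0, 0]], [5, [-2, -0.1, 0], [0, 0, 0]]]'

```text
time: 29.48
tool_pos: [0.4423, -0.0603, 0.0814]
tool_rot: [-1.571, -0.075, 2.941]
force: [-4.7, 0.5, 6.2]
finger_gap: 0.011
```

Request:
jog_arm --targets '[[5, [-2, -0.12, 0], [0, 0, 0]], [5, [-2, -0.1, 0], [0, 0, 0]], [5, [-2, -0.1, 0], [0, 0, 0]]]'

```text
time: 29.73
tool_pos: [0.4482, -0.0615, 0.0813]
tool_rot: [-1.571, -0.075, 2.941]
force: [-3.8, 1.3, 7.3]
finger_gap: 0.0111
```

Request:
jog_arm --targets '[[5, [-3, -0.16, 0], [0, 0, 0]], [5, [-3, -0.16, 0], [0, 0, 0]], [5, [-3, -0.15, 0], [0, 0, 0]], [5, [-3, -0.15, 0], [0, 0, 0]]]'

```text
time: 30.07
tool_pos: [0.46, -0.0639, 0.081]
tool_rot: [-1.571, -0.075, 2.941]
force: [-4.0, 1.7, 5.9]
finger_gap: 0.0109
```

Request:
jog_arm --targets '[[5, [-3, -0.15, 0], [0, 0, 0]], [5, [-3, -0.15, 0], [0, 0, 0]], [5, [-3, -0.15, 0], [0, 0, 0]], [5, [-3, -0.15, 0], [0, 0, 0]]]'

```text
time: 30.4
tool_pos: [0.4718, -0.0664, 0.0808]
tool_rot: [-1.571, -0.075, 2.941]
force: [-3.7, 1.2, 6.7]
finger_gap: 0.0113
```

Request:
jog_arm --targets '[[5, [-3, -0.15, 0], [0, 0, 0]], [5, [-3, -0.15, 0], [0, 0, 0]], [5, [-3, -0.15, 0], [0, 0, 0]], [5, [-3, -0.15, 0], [0, 0, 0]]]'

```text
time: 30.73
tool_pos: [0.4836, -0.0687, 0.0805]
tool_rot: [-1.571, -0.075, 2.941]
force: [-4.1, 0.7, 7.5]
finger_gap: 0.011
```

Request:
jog_arm --targets '[[5, [-3, -0.15, 0], [0, 0, 0]], [5, [-3, -0.15, 0], [0, 0, 0]], [5, [-3, -0.15, 0], [0, 0, 0]], [5, [-3, -0.15, 0], [0, 0, 0]]]'

```text
time: 31.07
tool_pos: [0.4953, -0.0711, 0.0803]
tool_rot: [-1.571, -0.075, 2.941]
force: [-3.8, 0.5, 6.1]
finger_gap: 0.011
```

Request:
jog_arm --targets '[[5, [-3, -0.15, 0], [0, 0, 0]], [5, [-3, -0.15, 0], [0, 0, 0]], [5, [-3, -0.15, 0], [0, 0, 0]], [5, [-3, -0.15, 0], [0, 0, 0]]]'

```text
time: 31.4
tool_pos: [0.5071, -0.0735, 0.0801]
tool_rot: [-1.571, -0.075, 2.941]
force: [-5.2, 0.6, 7.2]
finger_gap: 0.0109
```

Request:
jog_arm --targets '[[5, [-3, -0.16, 0], [0, 0, 0]], [5, [-3, -0.15, 0], [0, 0, 0]], [5, [-3, -0.15, 0], [0, 0, 0]], [5, [-3, -0.15, 0], [0, 0, 0]]]'

```text
time: 31.73
tool_pos: [0.5188, -0.0759, 0.0798]
tool_rot: [-1.571, -0.075, 2.941]
force: [-5.0, 1.4, 7.4]
finger_gap: 0.0112
```

Request:
jog_arm --targets '[[5, [-3, -0.15, 0], [0, 0, 0]], [5, [-3, -0.15, 0], [0, 0, 0]], [5, [-3, -0.15, 0], [0, 0, 0]], [5, [-3, -0.15, 0], [0, 0, 0]]]'

```text
time: 32.07
tool_pos: [0.5306, -0.0783, 0.0796]
tool_rot: [-1.571, -0.075, 2.941]
force: [-4.9, 0.8, 7.6]
finger_gap: 0.0111
```

Request:
jog_arm --targets '[[5, [-3, -0.15, 0], [0, 0, 0]], [5, [-3, -0.15, 0], [0, 0, 0]], [5, [-3, -0.15, 0], [0, 0, 0]], [5, [-3, -0.15, 0], [0, 0, 0]]]'

```text
time: 32.4
tool_pos: [0.5424, -0.0807, 0.0793]
tool_rot: [-1.571, -0.075, 2.941]
force: [-4.4, 0.7, 7.0]
finger_gap: 0.0111
```

Request:
jog_arm --targets '[[5, [-3, -0.15, 0], [0, 0, 0]], [5, [-3, -0.15, 0], [0, 0, 0]], [5, [-3, -0.15, 0], [0, 0, 0]], [5, [-3, -0.15, 0], [0, 0, 0]]]'

```text
time: 32.73
tool_pos: [0.5541, -0.0831, 0.0791]
tool_rot: [-1.571, -0.075, 2.941]
force: [-4.1, 0.5, 7.9]
finger_gap: 0.0112
```

Request:
jog_arm --targets '[[5, [-3, -0.15, 0], [0, 0, 0]], [5, [-3, -0.15, 0], [0, 0, 0]], [5, [-3, -0.15, 0], [0, 0, 0]], [5, [-3, -0.15, 0], [0, 0, 0]]]'

```text
time: 33.07
tool_pos: [0.5659, -0.0855, 0.0789]
tool_rot: [-1.571, -0.075, 2.941]
force: [-5.3, 0.8, 6.2]
finger_gap: 0.0111
```

Request:
jog_arm --targets '[[5, [-3, -0.15, 0], [0, 0, 0]], [5, [-3, -0.15, 0], [0, 0, 0]], [5, [-3, -0.15, 0], [0, 0, 0]], [5, [-3, -0.15, 0], [0, 0, 0]]]'

```text
time: 33.4
tool_pos: [0.5776, -0.0879, 0.0786]
tool_rot: [-1.571, -0.075, 2.941]
force: [-3.6, 1.6, 7.5]
finger_gap: 0.0109
```

```bash
python3 rel.py 13
```

```text
33.45 [578.15 -88.05  78.61] [-90.01  -4.26 168.51] [-3.9  1.8  7.2] [0.37 1.41 0.02]
84543 [ 5.08997e+02 -7.26480e+01 -2.01000e-01 -1.90000e-02 -8.28000e-01] yaw -11.53 slope -1.06 1.5
bar 2179 [ 6.4490e+01 -8.0000e-02  1.6988e+02  1.2840e+01  8.9970e+01] top z rel 69.12 y -85.0 84.9
tab 1798 [71.83 -0.27 12.62 50.69  1.15] top z rel 120.59 y -25.6 25.1
```

View pics/wrist13.png

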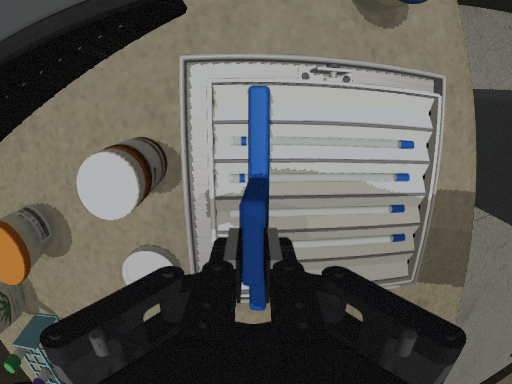

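```bash
python3 - <<'E'
from h import *
P,d=cloud("top0"); a=np.radians(-11.53); o=np.array([509,-72.65])
for nm,(u,v) in dict(bottle=(252,163),dish=(212,158),cup=(300,257)).items():
    q=P[v-12:v+13,u-12:u+13].reshape(-1,3)*1000; zt=np.median(q[:,2][q[:,2]>8]); q=q[q[:,2]>zt-6]
    D=(q[:,:2].min(0)+q[:,:2].max(0))/2-o; print(nm,zt.round(1),np.round([np.cos(a)*D[0]+np.sin(a)*D[1],-np.sin(a)*D[0]+np.cos(a)*D[1]],1))
E
```

```text
bottle 84.2 [111.3 -35.2]
dish 14.1 [113.2  30.1]
cup 72.5 [ -15.7 -144.1]
```

```bash
python3 - <<'E'
from h import *
P,d=cloud("top0"); a=np.radians(-11.53); o=np.array([509,-72.65])
for nm,(u,v) in dict(bottle=(252,163),dish=(212,158),cup=(300,257)).items():
    D=P[v-3:v+4,u-3:u+4].reshape(-1,3)*1000; D=np.median(D,0); z=D[2]; D=D[:2]-o; print(nm,z.round(1),np.round([np.cos(a)*D[0]+np.sin(a)*D[1],-np.sin(a)*D[0]+np.cos(a)*D[1]],1))
E
```

```text
bottle 85.2 [162.6 -26. ]
dish 14.2 [163.7  85.3]
cup 72.3 [ -46.8 -191.6]
```

Request:
jog_arm --targets '[[5, [-3, -0.15, 0], [0, 0, 0]], [5, [-3, -0.15, 0], [0, 0, 0]], [5, [-3, -0.15, 0], [0, 0, 0]], [5, [-3, -0.15, 0], [0, 0, 0]]]'

```text
time: 33.78
tool_pos: [0.5895, -0.0903, 0.0784]
tool_rot: [-1.571, -0.075, 2.941]
force: [-4.6, 0.3, 7.0]
finger_gap: 0.0105
```

Request:
jog_arm --targets '[[5, [-3, -0.15, 0], [0, 0, 0]], [5, [-3, -0.15, 0], [0, 0, 0]], [5, [-3, -0.15, 0], [0, 0, 0]], [5, [-3, -0.15, 0], [0, 0, 0]]]'

```text
time: 34.12
tool_pos: [0.6012, -0.0927, 0.0781]
tool_rot: [-1.571, -0.075, 2.941]
force: [-4.3, 1.7, 7.4]
finger_gap: 0.0109
```

```bash
python3 rel.py 14
```

```text
34.1667 [601.69 -92.83  78.13] [-90.01  -4.26 168.51] [-4.1  1.4  7.1] [ 0.36  1.44 -0.03]
80879 [ 5.08784e+02 -7.26570e+01 -2.01000e-01 -1.90000e-02 -8.05000e-01] yaw -11.5 slope -1.07 1.44
bar 2332 [ 48.69 -66.8  305.57  96.26  58.89] top z rel 68.71 y -172.8 84.8
tab 1818 [96.23 -0.29 12.67 51.06  0.58] top z rel 120.05 y -25.8 25.2
```

View pics/wrist14.png

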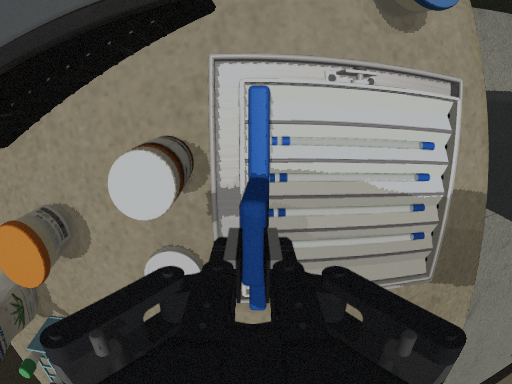

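Request:
jog_arm --targets '[[5, [-2, -0.1, 0], [0, 0, 0]], [5, [-2, -0.1, 0], [0, 0, 0]], [5, [-1, -0.05, 0], [0, 0, 0]], [5, [0, 0, 0], [0, 0, 0]]]'

```text
time: 34.5
tool_pos: [0.6062, -0.0937, 0.078]
tool_rot: [-1.571, -0.075, 2.941]
force: [-3.7, 0.8, 6.9]
finger_gap: 0.011
```

```bash
python3 rel.py 15
```

```text
34.55 [606.16 -93.69  78.05] [-90.01  -4.27 168.51] [-4.8  1.   7.3] [0.29 1.41 0.01]
80035 [ 5.08434e+02 -7.25460e+01 -2.02000e-01 -1.90000e-02 -8.12000e-01] yaw -11.58 slope -1.1 1.42
bar 2384 [ 51.2  -69.37 312.6   98.67  57.89] top z rel 68.66 y -175.5 85.6
tab 1807 [101.48  -0.28  12.64  50.91   1.32] top z rel 119.99 y -25.7 25.2
```

Request:
jog_arm --targets '[[5, [2.5, 0, 0], [0, 0, 0]], [5, [1.5, -1, 0], [0, 0, 0]], [5, [0.2, -4, 0], [0, 0, 0]], [5, [0.7, -10, 0], [0, 0, 0]], [5, [1.4, -20, 0], [0, 0, 0]]]'

```text
time: 34.97
tool_pos: [0.6027, -0.0929, 0.1121]
tool_rot: [-1.572, -0.075, 2.941]
force: [0.9, 0.7, -1.3]
finger_gap: 0.0112
```

Request:
jog_arm --targets '[[5, [1.4, -20, 0], [0, 0, 1]], [5, [0.5, -8, 0], [0, 0, 1]], [5, [0, 0, 0], [0, 0, 1]], [5, [0, 0, 0], [0, 0, 1]], [5, [0, 0, 0], [0, 0, 0]]]'

```text
time: 35.38
tool_pos: [0.6042, -0.0934, 0.1431]
tool_rot: [-1.571, 0.001, 2.941]
force: [0.4, -0.4, -0.4]
finger_gap: 0.0109
```

```bash
python3 rel.py 16; python3 - <<'E'
from plan import *
s,p,R=cur()
plan(p,R,np.array([520.1,197.7,137]),Rt(97.4),14,5)
E
```

```text
35.4333 [604.11 -93.43 142.84] [-9.000e+01  1.000e-02  1.685e+02] [-0.4 -0.3 -1.1] [-0.01 -0.02 -0.  ]
63395 [ 5.08435e+02 -7.25570e+01 -2.01000e-01 -1.90000e-02 -8.11000e-01] yaw -11.53 slope -1.08 1.55
bar 2207 [ 9.7660e+01 -1.6000e-01  1.2730e+01  1.6986e+02  1.1000e-01] top z rel 133.23 y -85.1 84.8
tab 1869 [96.73 -0.28 12.95 51.59  0.89] top z rel 185.15 y -26.1 25.5
[[5,[10.0,0.4,-19.2],[0.0,5.08,0.0]],[5,[11.7,0.4,-18.2],[0.0,5.08,0.0]],[5,[13.3,0.4,-17.1],[0.0,5.08,0.0]],[5,[14.7,0.5,-15.9],[0.0,5.07,0.0]],[5,[16.0,0.4,-14.5],[0.0,5.08,0.0]]]
[[5,[17.3,0.4,-13.0],[0.0,5.08,0.0]],[5,[18.4,0.4,-11.5],[0.0,5.08,0.0]],[5,[19.3,0.4,-9.7],[0.0,5.08,0.0]],[5,[20.1,0.4,-8.1],[0.0,5.08,0.0]],[5,[20.7,0.5,-6.2],[0.0,5.07,0.0]]]
[[5,[21.2,0.4,-4.3],[0.01,5.08,0.0]],[5,[21.5,0.4,-2.5],[0.0,5.08,0.0]],[5,[21.7,0.4,-0.6],[0.0,5.08,0.0]],[5,[21.6,0.4,1.4],[0.0,5.08,0.0]]]
end [520.1  197.73 137.02] [-90.    0.   97.4]
```

View pics/wrist16.png

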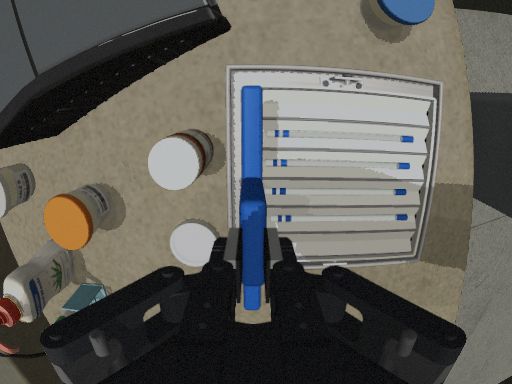

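Request:
jog_arm --targets '[[5, [10.0, 0.4, -19.2], [0.0, 5.08, 0.0]], [5, [11.7, 0.4, -18.2], [0.0, 5.08, 0.0]], [5, [13.3, 0.4, -17.1], [0.0, 5.08, 0.0]], [5, [14.7, 0.5, -15.9], [0.0, 5.07, 0.0]], [5, [16.0, 0.4, -14.5], [0.0, 5.08, 0.0]]]'

```text
time: 35.85
tool_pos: [0.5739, 0.0113, 0.14]
tool_rot: [-1.57, -0.001, 2.493]
force: [0.2, -0.1, -1.1]
finger_gap: 0.0109
```

Request:
jog_arm --targets '[[5, [17.3, 0.4, -13.0], [0.0, 5.08, 0.0]], [5, [18.4, 0.4, -11.5], [0.0, 5.08, 0.0]], [5, [19.3, 0.4, -9.7], [0.0, 5.08, 0.0]], [5, [20.1, 0.4, -8.1], [0.0, 5.08, 0.0]], [5, [20.7, 0.5, -6.2], [0.0, 5.07, 0.0]]]'

```text
time: 36.27
tool_pos: [0.5439, 0.1154, 0.1381]
tool_rot: [-1.57, -0.0, 2.05]
force: [0.7, -0.2, -0.9]
finger_gap: 0.0109
```

Request:
jog_arm --targets '[[5, [21.2, 0.4, -4.3], [0.0, 5.08, 0.0]], [5, [21.5, 0.4, -2.5], [0.0, 5.08, 0.0]], [5, [21.7, 0.4, -0.6], [0.0, 5.08, 0.0]], [5, [21.6, 0.4, 1.4], [0.0, 5.08, 0.0]], [5, [0, 0, 0], [0, 0, 0]]]'

```text
time: 36.68
tool_pos: [0.519, 0.2006, 0.1364]
tool_rot: [-1.569, -0.001, 1.697]
force: [0.9, 0.1, -0.9]
finger_gap: 0.0107
```

Request:
jog_arm --targets '[[5, [0, 0, 0], [0, 0, 0]], [5, [0, 0, 0], [0, 0, 0]], [5, [0, 0, 0], [0, 0, 0]], [5, [0, 0, 0], [0, 0, 0]]]'

```text
time: 37.02
tool_pos: [0.5206, 0.1968, 0.1364]
tool_rot: [-1.571, 0.0, 1.7]
force: [-0.5, 0.3, -2.2]
finger_gap: 0.0111
```

```bash
python3 - <<'E'
from shot import *
shot("wrist",17)
s,p,R=cur(); print(s["time"],p,R.as_euler('xyz',degrees=True),s["force"])
P,d=cloud("wrist17"); im=cv2.imread("pics/wrist17.png").astype(int)
m=(im[...,0]-im[...,2]>70)&(d>0)&(np.abs(P[...,0]-.52)<.12)&(np.abs(P[...,1]-.197)<.05)
for lo,hi in [(.115,.135),(.17,.19)]:
    q=P[m&(P[...,2]>lo)&(P[...,2]<hi)]*1000
    print(len(q),cv2.minAreaRect(q[:,:2].astype(np.float32)),np.median(q[:,2]))
for n in ("wrist1","wrist17"):
    P,d=cloud(n); g=(d>0)&(np.abs(P[...,0]-.52)<.12)&(np.abs(P[...,1]-.197)<.05)&(P[...,2]>.0035)&(P[...,2]<.06)
    im=cv2.imread(f"pics/{n}.png").astype(int); g&=(im[...,0]-im[...,2]<40)
    g=cv2.morphologyEx(g.astype(np.uint8),cv2.MORPH_OPEN,np.ones((3,3)))>0
    q=P[g]*1000; print(n,"stand",len(q),cv2.minAreaRect(q[:,:2].astype(np.float32)))
E
```

```text
37.0667 [520.57178041 196.89598713 136.42486091] [-8.99941836e+01  3.26075444e-03  9.73693667e+01] [ 0.05592044 -0.62488179 -1.1981339 ]
2235 ((520.4457397460938, 196.766845703125), (169.78663635253906, 12.930855751037598), 7.578719139099121) 125.70937020271991
1930 ((519.9835205078125, 197.55516052246094), (51.124481201171875, 12.899480819702148), 7.912744522094727) 177.65202606407837
wrist1 stand 6669 ((520.5430297851562, 197.66549682617188), (194.88223266601562, 62.19932174682617), 7.550696849822998)
wrist17 stand 5034 ((504.6786193847656, 195.89569091796875), (163.26266479492188, 62.4005012512207), 7.431216716766357)
```

View pics/wrist17.png

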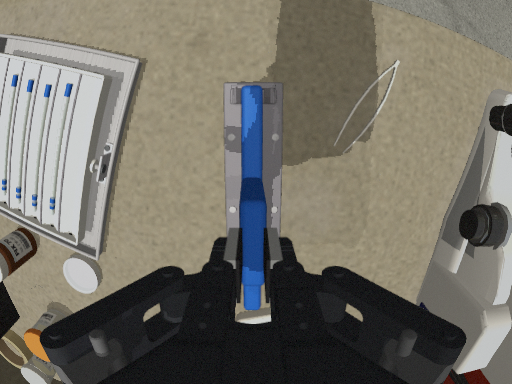

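Request:
jog_arm --targets '[[5, [1, 5, 0], [0, 0, 0]], [5, [0, 15, 0], [0, 0, 0]], [5, [0, 18, 0], [0, 0, 0]], [5, [0, 10, 0], [0, 0, 0]], [5, [0, 4, 0], [0, 0, 0]]]'

```text
time: 37.48
tool_pos: [0.5189, 0.1983, 0.0822]
tool_rot: [-1.568, -0.0, 1.7]
force: [-0.1, -0.8, -1.2]
finger_gap: 0.011
```

Request:
jog_arm --targets '[[5, [0, 5, 0], [0, 0, 0]], [5, [0, 6, 0], [0, 0, 0]], [5, [0, 6, 0], [0, 0, 0]], [5, [0, 4, 0], [0, 0, 0]], [5, [0, 2, 0], [0, 0, 0]]]'

```text
time: 37.9
tool_pos: [0.52, 0.1987, 0.061]
tool_rot: [-1.571, -0.0, 1.7]
force: [-0.1, -0.9, -1.6]
finger_gap: 0.011
```

Request:
jog_arm --targets '[[5, [-0.4, 1.5, 0], [0, 0, 0]], [5, [0, 1, 0], [0, 0, 0]], [5, [0, 0.7, 0], [0, 0, 0]], [5, [0, 0, 0], [0, 0, 0]]]'

```text
time: 38.23
tool_pos: [0.5203, 0.1983, 0.0583]
tool_rot: [-1.571, -0.0, 1.7]
force: [0.6, 0.2, -0.3]
finger_gap: 0.0111
```

Request:
jog_arm --targets '[[5, [0, 0.4, 0], [0, 0, 0]], [5, [0, 0.4, 0], [0, 0, 0]], [5, [0, 0, 0], [0, 0, 0]]]'

```text
time: 38.48
tool_pos: [0.5203, 0.1983, 0.0575]
tool_rot: [-1.571, -0.0, 1.7]
force: [0.6, 0.0, -1.3]
finger_gap: 0.0109
```

Request:
jog_arm --targets '[[5, [0, 0.4, 0], [0, 0, 0]], [5, [0, 0.3, 0], [0, 0, 0]], [5, [0, 0, 0], [0, 0, 0]]]'

```text
time: 38.73
tool_pos: [0.5203, 0.1983, 0.0571]
tool_rot: [-1.571, -0.0, 1.7]
force: [-1.2, -0.0, 3.1]
finger_gap: 0.0107
```

Seated: the bar rests at the height where it was gripped. Opening and rising.

Request:
jog_arm --targets '[[14, [0, 0, 0], [0, 0, 0]], [20, [0, 0, 0], [0, 0, 0]], [35, [0, 0, 0], [0, 0, 0]], [60, [0, 0, 0], [0, 0, 0]], [85, [0, 0, 0], [0, 0, 0]]]'

```text
time: 39.15
tool_pos: [0.5202, 0.1983, 0.0567]
tool_rot: [-1.571, -0.0, 1.7]
force: [-0.5, 0.1, 0.1]
finger_gap: 0.0558
```

Request:
jog_arm --targets '[[85, [0, 0, 0], [0, 0, 0]], [85, [0, 0, 0], [0, 0, 0]], [85, [0, 0, 0], [0, 0, 0]], [85, [0, 0, 0], [0, 0, 0]]]'

```text
time: 39.48
tool_pos: [0.5202, 0.1983, 0.0567]
tool_rot: [-1.571, -0.0, 1.7]
force: [-0.9, 0.9, -0.9]
finger_gap: 0.0848
```

Request:
jog_arm --targets '[[85, [0, -5, 0], [0, 0, 0]], [85, [0, -20, 0], [0, 0, 0]], [85, [0, -35, 0], [0, 0, 0]], [85, [0, -30, 0], [0, 0, 0]], [85, [0, -15, 0], [0, 0, 0]]]'

```text
time: 39.9
tool_pos: [0.5215, 0.1985, 0.1663]
tool_rot: [-1.575, -0.0, 1.7]
force: [-0.2, 0.9, 0.1]
finger_gap: 0.085
```

Request:
jog_arm --targets '[[85, [0, 0, 0], [0, 0, 0]], [85, [0, 0, 0], [0, 0, 0]], [85, [0, 0, 0], [0, 0, 0]]]'

```text
time: 40.15
tool_pos: [0.5199, 0.1982, 0.1609]
tool_rot: [-1.57, -0.0, 1.7]
force: [0.4, -0.5, 0.0]
finger_gap: 0.0846
```

```bash
python3 - <<'E'
from shot import *
for n in ("wrist","top","scene"): shot(n,18)
s,p,R=cur(); print(s["time"],p,R.as_euler('xyz',degrees=True),s["force"],s["finger_gap"])
P,d=cloud("wrist18"); im=cv2.imread("pics/wrist18.png").astype(int)
m=(im[...,0]-im[...,2]>70)&(d>0)&(np.abs(P[...,0]-.52)<.12)&(np.abs(P[...,1]-.197)<.05)
for lo,hi in [(.04,.053),(.093,.104)]:
    q=P[m&(P[...,2]>lo)&(P[...,2]<hi)]*1000
    print(len(q),cv2.minAreaRect(q[:,:2].astype(np.float32)),np.median(q[:,2]))
p=cv2.imread("pics/top18.png"); cv2.imwrite("pics/top18c.png",cv2.resize(p[130:310,80:320],None,fx=3.3,fy=3.3,interpolation=cv2.INTER_CUBIC))
p=cv2.imread("pics/wrist18.png"); cv2.imwrite("pics/w18c.png",cv2.resize(p[20:270,0:290],None,fx=2.3,fy=2.3,interpolation=cv2.INTER_CUBIC))
E
```

```text
40.3 [519.44100355 198.14692043 160.37184484] [-8.98785767e+01 -5.05560316e-03  9.74002422e+01] [ 0.17961034 -0.23835988  0.14045695] 0.08490905084804479
1160 ((520.5276489257812, 197.99728393554688), (169.2935791015625, 13.015384674072266), 7.492331504821777) 46.32177040662115
858 ((520.22509765625, 197.99884033203125), (51.0131950378418, 13.00534439086914), 7.775851249694824) 98.30384494354446
```

View pics/top18c.png

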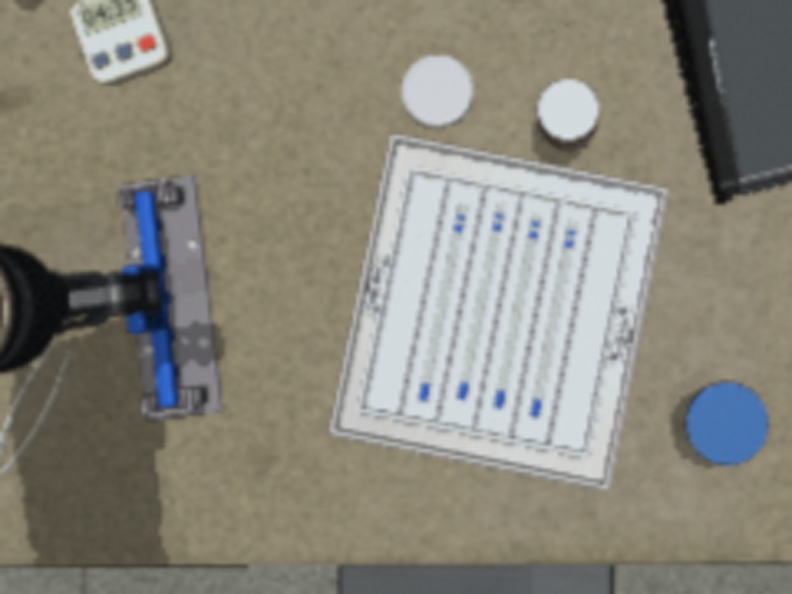

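View pics/w18c.png

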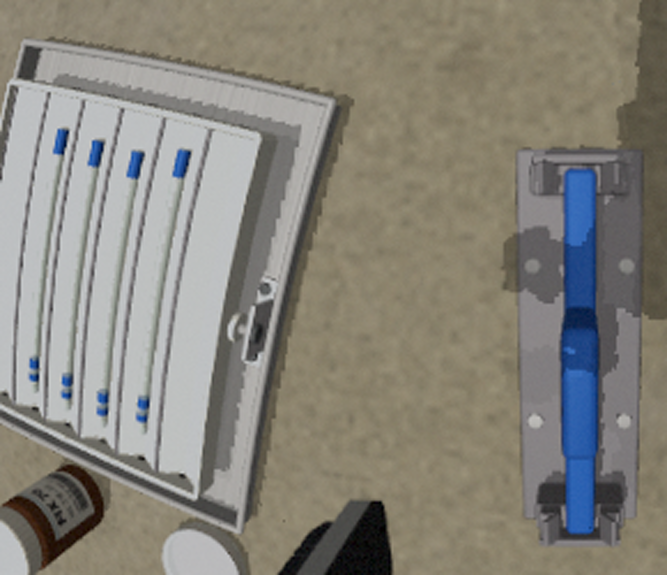

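The crops show the four pipettes straight, one in each of the four middle channels. The comb is seated in its stand within about 1 mm of its first position, at the same height, and the cup, dish and bottle haven't moved. Handing in.

```bash
python3 - <<'E'
from workcell import *
print(hand_in())
E
```

```text
the job is handed in; nothing more can be done
None
```

The four pipettes lie straight, one in each of the four middle channels, and the comb is back in its stand. However, the teeth lifted slightly off the ribs on two of the far-ward strokes.

**What I did:** I set the comb down at the middle of the plate and drew it to the near end with about 3–5 N of contact. I then drew it back towards the far end.

**Where it went wrong:** On the far-ward draw the wrist force dropped to its no-contact value twice, by my estimate with the teeth a few tenths of a millimetre off the ribs.
- **First loss:** it came just before mid-plate. I put the teeth back down, returned to the near end and started again.
- **Second loss:** it came in the last third of the plate. I set the comb down again and returned to the near end in contact once more.
- **Final stroke:** I leaned the tool 4° so the teeth trailed. This stroke went from about -88 mm to about +89 mm, and every force reading showed contact, at about 7–9 N. The heaviest reading on any stroke was about 10 N of contact.

So the full near-to-far pass was done with contact throughout, but the job took three passes rather than the single one you asked for.

**Last checks:**
- **Comb:** it was within about 1 mm of its first position in the stand and at the same height.
- **Bystanders:** the cup, dish and bottle looked unmoved in the top picture.
- **Robot:** the gripper was open and clear of everything.
- **Time:** about 40 s of the 64 s allowed.

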